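# Tidying the toy kitchen for display

## Robot

A 6-joint arm with a two-finger parallel gripper is mounted at the origin on the work surface. World frame = base frame: x ahead of the robot, y to its left, z up, the work surface at z = 0. Lengths are in m, angles in rad, forces in N, time in s.
With the tool pointing down it reaches from about 0.3 to 0.775 m from the base axis. Payload 14.6 kg.
Tool frame: the origin (TCP) lies midway between the tips of the shut fingers; the grasp point (between the pads) lies 19 mm behind it (tcp_to_grasp is the distance from the TCP to the grasp point, in m); z points along the fingers, y is the line along which they close (so a half turn about z gives the same grasp; the last joint's range is limited). The gripper opens to 94 mm and grips with 3 to 60 N. Pads are 16 mm wide; open, the fingers measure 119 mm over their backs; the gripper's body (75 mm by 177 mm) begins 78 mm behind the grasp point.
Start: joints at [1.186, 0.3, 1.521, -0, 1.321, -0.067], TCP at [0.172, 0.522, 0.205] pointing down, gripper open.
Joint ranges: [-3.03, 3.03], [-0.79, 2.21], [0.23, 2.52], [-1.04, 4.18], [0, 3.07], [-2.55, 2.55]. Speed limits (rad/s): [2.22, 2.22, 2.57, 3.14, 3.14, 3.14].

## Interface

Orientations are given as [roll, pitch, yaw] about the fixed x, y, z axes, in that order (R = Rz(yaw) Ry(pitch) Rx(roll)).
In Python, from station import * gives the robot as it stands.
- The arm moves only by the tool send_rows, never from a script. Its argument "motion" is a list of rows, each a list of 3 entries, a list of its own where there are three numbers: the shift along the tool's x, y, z in units of 0.03 m (1.0 is 0.03 m), then the turn, a rotation vector about the tool's x, y, z in units of 0.12 rad (1.0 is 0.12 rad), then the opening, from -1 (shut) to 1 (fully open). In form: [[[x, y, z], [rx, ry, rz], grip], ...]. A call has 1 to 12 rows; each row shifts and turns the commanded pose from where the row before left it, along the tool's axes as they then stand; what a row does not reach is not made up. A row lasts 1/10 s, in which the tool goes at most 50 mm and 8.59 degrees, less where a joint would pass 70% of its speed; a pose out of reach is approached as far as the arm can. A call with a number of a shift or a turn outside -1 to 1 is refused whole. A call with a gripper value outside its range is refused whole. The fingers move at their own pace and stop on an object; "squeeze" is the grip in N (left out, the last holds). Time passes only in rows, so rows that do not move let the fingers close. It gives the time, the measured TCP pose, the force, the opening and the grip force at its end, in the units of the state.
- get_obs(): the state, without advancing time (a new reading comes with each control period).
- camera(name): name is "side" or "top" or "wrist"; returns a dict with "pixels" (420x560x3 uint8, red, green, blue), "depth" (420x560 float32, m along the optical axis (not along the pixel's ray), 0 where there is no reading), "fx", "fy", "cx", "cy" (pixels), "rvec" (rotation vector, rad) and "tvec" (3), from world to camera coordinates, as OpenCV has them. Camera axes: x right, y down, z forward; pixel columns grow to the right and rows downward; lengths in m; the calibration is good to about 2 mm. A picture is of the moment at which its call begins.
- hand_in(): hands the job in; it is judged then, once.
The state is a dict: "time_s": time; "qpos": joint angles; "joint_vel": joint speeds; "tau": joint torques, N m; "ee_pos": TCP position; "eef_rot": TCP orientation; "force": force on the tool from outside, world axes, zero at the start; "moment": the same for the moment, N m; "grip_width": finger opening in m; "grip_force": force on a finger pad.
Only numpy, scipy, OpenCV 4.12 (cv2) and the standard library are available. Lean on these libraries where they do the work, as an engineer would, in place of code of your own. Each camera call takes 0.05 s, during which the arm holds its last target. There are 200 camera calls.

## Task

Get the toy kitchen ready for the shop display: take the lid off the saucepan (the cork mat is a good place for it), tip the pan over the crate so that all the wooden tomatoes end up in the crate, then stand the empty pan upright in the middle of the stove's hotplate and put its lid back on properly. Lay every wooden turner away in the rack, one to a slot, handle outwards and blade pushed fully home, at any time in the job; leave the other toys where they stand.

Things in the scene. Friction and masses are not known exactly. Their poses are not given: they have to be found in the camera images.
- pan: toy aluminium saucepan, 0.2 kg, outer radius 50 mm at base, 60 at rim, 65 tall, wall 4, inner floor 5 mm up. Origin: centre of underside, z up through the mouth. A straight round black handle, 16 mm thick, sticks out level along -x, 45 mm above the underside, from the wall to 152 mm from the pan's axis (its middle at 110 mm)
- lid: loose round aluminium lid, 60 g, on the pan at the start: disc of radius 63 mm, 5 mm thick, with a plug of radius 50 mm, 5 mm deep, under it that drops inside the pan's rim (inner radius 56 mm), and an upright black knob of radius 10 mm, 26 mm tall, in the middle on top. Origin at the centre of the plug's underside (60 mm above the pan's underside when on), z up
- mat_top (a point): centre of the top of a thin round cork mat, radius 66 mm, 4 mm thick, fixed: a free place to lay the lid while it is off
- crate_in (a point): centre of the inner floor (6 mm above the table) of an open pale wooden crate, fixed, 160 x 160 x 50 mm tall, walls 6 mm; axes along its sides
- hob (a point): centre of the top face of the hotplate of a toy stove, fixed: white block 150 x 150 x 26 mm with one round dark hotplate of radius 54 mm that stands 4 mm above it (its top 30 mm above the table). Stove, crate and saucepan swap places from start to start
- rack: brown wooden rack, fixed: base board 170 (x) x 220 (y) x 6 mm thick, origin under its centre. From x = 1 mm on a roof, 24 mm above the table on top, marked by dark lines over the partitions, covers three level slots side by side along x, each 60 mm wide, 10 high, 74 deep; the base board is their floor, mouths face -x, a back stop closes them at x = 75 mm. Before the mouths an 84 mm bare porch
- slot0 (a point): inner end of slot 0: centre of its floor at the back stop, rack y = -70 mm; x points into the slot. A blade pushed fully home has its end here, with 6 mm of blade still showing
- slot1 (a point): inner end of slot 1: centre of its floor at the back stop, rack y = 0 mm; x points into the slot. A blade pushed fully home has its end here, with 6 mm of blade still showing
- slot2 (a point): inner end of slot 2: centre of its floor at the back stop, rack y = 70 mm; x points into the slot. A blade pushed fully home has its end here, with 6 mm of blade still showing
- veg0: a chunky red wooden play tomato with a green top, 31 mm across, 28 mm tall, 20 g; origin at the centre of its underside, z up through its top. 3 to 5 of the five are present, loose in the lidded saucepan at the start
- veg1: a chunky red wooden play tomato with a green top, 31 mm across, 28 mm tall, 20 g; origin at the centre of its underside, z up through its top. 3 to 5 of the five are present, loose in the lidded saucepan at the start
- veg2: a chunky red wooden play tomato with a green top, 31 mm across, 28 mm tall, 20 g; origin at the centre of its underside, z up through its top. 3 to 5 of the five are present, loose in the lidded saucepan at the start
- veg3: a chunky red wooden play tomato with a green top, 31 mm across, 28 mm tall, 20 g; origin at the centre of its underside, z up through its top. 3 to 5 of the five are present, loose in the lidded saucepan at the start
- veg4: a chunky red wooden play tomato with a green top, 31 mm across, 28 mm tall, 20 g; origin at the centre of its underside, z up through its top. 3 to 5 of the five are present, loose in the lidded saucepan at the start
- turner0: a flat pale wooden turner, 60 g, lying flat: blade 80 long x 50 wide x 5 mm thick, handle 90 long x 18 wide x 20 mm tall in line behind it, undersides level (the middle of the handle is 45 mm behind the origin). x points along the tool to the blade's square end, z up out of the flat side; origin on the underside where handle and blade meet. 2 or 3 of the three are present
- turner0_tip (a point): middle of the blade's end edge, at the underside, 80 mm along x from the turner's origin
- turner1: a flat pale wooden turner, 60 g, lying flat: blade 80 long x 50 wide x 5 mm thick, handle 90 long x 18 wide x 20 mm tall in line behind it, undersides level (the middle of the handle is 45 mm behind the origin). x points along the tool to the blade's square end, z up out of the flat side; origin on the underside where handle and blade meet. 2 or 3 of the three are present
- turner1_tip (a point): middle of the blade's end edge, at the underside, 80 mm along x from the turner's origin
- turner2: a flat pale wooden turner, 60 g, lying flat: blade 80 long x 50 wide x 5 mm thick, handle 90 long x 18 wide x 20 mm tall in line behind it, undersides level (the middle of the handle is 45 mm behind the origin). x points along the tool to the blade's square end, z up out of the flat side; origin on the underside where handle and blade meet. 2 or 3 of the three are present
- turner2_tip (a point): middle of the blade's end edge, at the underside, 80 mm along x from the turner's origin
- car: bystander: red tin car, 130 mm long; origin at its underside. Leave it where it is
- trike: bystander: doll on a tricycle, 145 mm tall; origin at its underside. Leave it where it is
- top: bystander: small blue spinning top on a flat foot, 36 mm across, 40 mm tall, between the rack and its neighbour; origin at its underside. Leave it where it is
- drum: bystander: red tin drum, 70 mm across, 50 mm tall; origin at its underside. Leave it where it is
Not all that is in view belongs to the job. Leave any blue or red look-alike of the lid alone.

How it is judged:
On the way, in this order (a step that is already met when the one before it is completed fails the run):
1. the saucepan is tipped (over about 70 degrees) over the crate (angle between pan's own z axis and vertical above 1.2 rad and horizontal distance between pan and crate_in below 0.17 m), for 0.2 s.
2. the empty saucepan stands upright on the hotplate and all tomatoes are in the crate (horizontal distance between pan and hob below 0.025 m and z of pan in the frame of hob between -0.006 and 0.006 m and angle between pan's own z axis and vertical below 0.1 rad and x of veg0 in the frame of crate_in between -0.078 and 0.078 m and y of veg0 in the frame of crate_in between -0.078 and 0.078 m and height (world z) of each of veg0, veg1, veg2, veg3, veg4 below 0.055 m and x of veg1 in the frame of crate_in between -0.078 and 0.078 m and y of veg1 in the frame of crate_in between -0.078 and 0.078 m and x of veg2 in the frame of crate_in between -0.078 and 0.078 m and y of veg2 in the frame of crate_in between -0.078 and 0.078 m and x of veg3 in the frame of crate_in between -0.078 and 0.078 m and y of veg3 in the frame of crate_in between -0.078 and 0.078 m and x of veg4 in the frame of crate_in between -0.078 and 0.078 m and y of veg4 in the frame of crate_in between -0.078 and 0.078 m), for 0.3 s.
At the end, for the whole second after the job is handed in: Every tomato lies in the crate; the pan stands upright on the hotplate, centred within 25 mm; its lid sits level on it, plug inside the rim, within 14 mm; every turner lies in its own slot, blade end within 14 mm of the inner end; all at rest (all of step 2 and horizontal distance between lid and pan below 0.014 m and z of lid in the frame of pan between 0.053 and 0.067 m and angle between lid's own z axis and vertical below 0.1 rad and (distance between turner0_tip and slot0 below 0.014 m or distance between turner0_tip and slot1 below 0.014 m or distance between turner0_tip and slot2 below 0.014 m) and (distance between turner1_tip and slot0 below 0.014 m or distance between turner1_tip and slot1 below 0.014 m or distance between turner1_tip and slot2 below 0.014 m) and (distance between turner2_tip and slot0 below 0.014 m or distance between turner2_tip and slot1 below 0.014 m or distance between turner2_tip and slot2 below 0.014 m) and linear speed of each of pan, lid, veg0, veg1, veg2, veg3, veg4, turner0, turner1, turner2 below 0.03 m/s); the robot touches nothing.
It fails at once if the car is moved by more than 40 mm or knocked over (distance of car from where it was at the start of the episode above 0.04 m or angle between car's own z axis and vertical above 0.6 rad).
It fails at once if the trike is moved by more than 40 mm or knocked over (distance of trike from where it was at the start of the episode above 0.04 m or angle between trike's own z axis and vertical above 0.6 rad).
It fails at once if the top is moved by more than 40 mm or knocked over (distance of top from where it was at the start of the episode above 0.04 m or angle between top's own z axis and vertical above 0.6 rad).
It fails at once if the drum is moved by more than 40 mm or knocked over (distance of drum from where it was at the start of the episode above 0.04 m or angle between drum's own z axis and vertical above 0.6 rad).
Of veg0, veg1, veg2, veg3, veg4 only 3 to 5 are there at a start; the rules pass over those that are not, and their reading is None.
Of turner0, turner1, turner2 only 2 to 3 are there at a start; the rules pass over those that are not, and their reading is None.
At some moment in a run one of pan, turner0, turner1, turner2 may be knocked a few centimetres aside while the robot is not near it.
It also fails if it takes over 208 s, if anything falls off the work surface, if the arm or the gripper's body presses on something with over 40 N, if the wrist force passes 120 N, or if a joint passes its speed limit or range.

## Working session

There is one attempt and no reset: what is moved stays moved. The work goes in short steps, Python scripts to look and compute and a tool call to move; the robot and the scene stay as the last step left them, time stands still between calls to the robot, and variables do not carry over. Pictures are saved under pics/ and viewed, at most 15 in all, crops included, and the job is handed in when it is done.

Besides the shell and the picture viewer there is one more tool, called after ">>>" as name(argument=value, ...) on one line, values as JSON. send_rows: Moves the arm, as the interface text tells. Its arguments: {"type":"object","properties":{"motion":{"type":"array"},"squeeze":{"type":"number"}},"required":["motion"]}

```bash
mkdir -p pics; ls; cat > h.py <<'E'
from station import *
import numpy as np, cv2
from scipy.spatial.transform import Rotation as R
def snap(n,f=None):
    c=camera(n)
    if f: cv2.imwrite('pics/'+f,c['pixels'][:,:,::-1])
    return c
def cloud(c):
    d=c['depth'];v,u=np.mgrid[:d.shape[0],:d.shape[1]]
    P=np.stack([(u-c['cx'])/c['fx']*d,(v-c['cy'])/c['fy']*d,d],-1)
    M=cv2.Rodrigues(np.array(c['rvec'],float))[0]
    W=(P-np.array(c['tvec']).ravel())@M
    W[d==0]=np.nan
    return W
E
python3 - <<'E'
from h import *
for n in ['top','side']:
    c=snap(n,n+'0.png'); W=cloud(c); np.savez('/tmp/'+n+'0.npz',W=W,p=c['pixels'])
    print(n,c['fx'],c['tvec'],c['rvec'])
print(get_obs())
E
```

```text
pics
top 527.7424325241205 [0.02254357 0.47756387 1.93381687] [ 2.19189496 -2.15028784  0.0884558 ]
side 522.8268783932052 [-0.3964014   0.26158849  1.43303372] [ 2.27964528 -0.73499461  0.29198412]
{'time_s': 0.1, 'qpos': array([ 1.18638470e+00,  3.00396845e-01,  1.52153038e+00, -5.09953371e-06,
        1.32070471e+00, -6.66029834e-02]), 'joint_vel': array([-0.00014955, -0.00225073, -0.00111873,  0.00079404, -0.00032562,
        0.00110974]), 'tau': array([ 1.77925944e-03, -5.32647443e+01, -3.53283334e+01,  7.09837326e-02,
        2.34676333e-02, -2.05218038e-05]), 'ee_pos': array([0.17178179, 0.52223067, 0.20494851]), 'eef_rot': array([-3.14055534e+00, -6.42397795e-05,  2.82378524e+00]), 'force': array([ 0.18574527, -0.53283492, -0.61853187]), 'moment': array([-0.05059124, -0.03213244,  0.00132187]), 'grip_force': 0.0, 'grip_width': 0.09393322947440179}
```

View pics/top0.png

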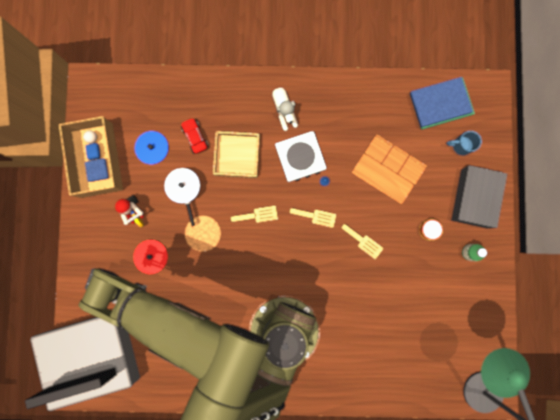

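View pics/side0.png

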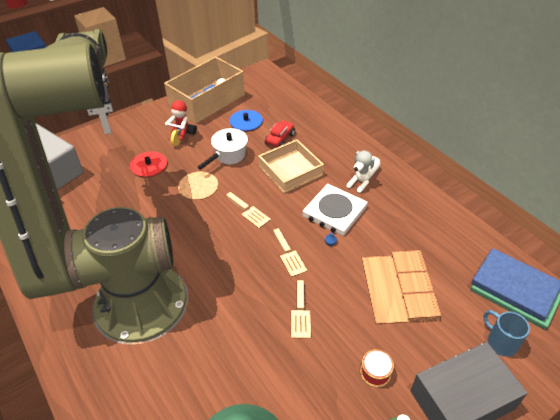

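The top view shows the pan with its silver lid at (182,186), its handle running to (193,222), and the mat at (203,233). The crate is at (237,155), the stove at (300,156) with its hotplate at (301,156), and the rack at (390,168) with its porch to the lower left. There are three turners, at (255,214), (314,217) and (363,241). Three things look like lids: silver (182,186), blue (151,148) and red (150,257). The silver one sits on the pan and fits; blue and red are decoys.

```bash
python3 - <<'E'
from h import *
D=np.load('/tmp/top0.npz');W=D['W'];p=D['p']
cv2.imwrite('pics/c1.png',cv2.resize(p[115:275,110:430][:,:,::-1],(800,400),interpolation=cv2.INTER_CUBIC))
Z=W[...,2]
hsv=cv2.cvtColor(p,cv2.COLOR_RGB2HSV)
print('table z',np.nanmedian(Z[240:330,330:400]))
def reg(u0,u1,v0,v1,z0,z1,cond=None):
    m=np.zeros(Z.shape,bool);m[v0:v1,u0:u1]=True
    m&=(Z>z0)&(Z<z1)
    if cond is not None:m&=cond
    return W[m]
def rect(P):
    r=cv2.minAreaRect(P[:,:2].astype(np.float32));b=cv2.boxPoints(r)
    return np.round(r[0],4),np.round(r[1],4),round(r[2],1),'zmed',round(np.median(P[:,2]),4),len(P),np.round(b,3).tolist()
P=reg(160,205,162,212,.058,.075);print('lid disc',rect(P))
P=reg(160,205,162,212,.08,.12);print('knob',rect(P))
P=reg(180,205,198,232,.03,.065);print('handle',rect(P))
P=reg(205,270,125,185,.035,.07);print('crate',rect(P))
P=reg(268,332,125,188,.015,.04);print('stove',rect(P))
dark=(hsv[...,2]<110)
P=reg(280,322,135,178,.02,.05,dark);print('hob',rect(P))
P=reg(345,435,125,210,.016,.04);print('roof',rect(P))
P=reg(345,435,125,210,.003,.04);print('rack',rect(P))
light=(hsv[...,2]>150)&(hsv[...,0]>12)&(hsv[...,0]<40)
P=reg(180,228,210,255,-.003,.012,light);print('mat',rect(P))
for i,(a,b,c,d) in enumerate([(225,285,200,230),(286,340,200,232),(338,388,218,262)]):
    P=reg(a,b,c,d,-.003,.035,light);print('t',i,rect(P))
    P=reg(a,b,c,d,.012,.035);print(' handle',rect(P))
P=reg(310,335,172,192,.01,.06);print('top',rect(P))
for n,r in dict(car=(178,210,115,155),trike=(112,148,192,228),blue=(130,172,128,168),dog=(270,300,85,132)).items():
    print(n,rect(reg(*r,.015,.2)))
E
```

```text
table z -0.0007412674760118375
lid disc (array([0.5235, 0.3803]), array([0.1239, 0.1237]), 63.9, 'zmed', np.float64(0.069), 785, [[0.4410000145435333, 0.35199999809265137], [0.5519999861717224, 0.296999990940094], [0.6060000061988831, 0.4090000092983246], [0.4950000047683716, 0.46299999952316284]])
knob (array([0.5254, 0.3746]), array([0.0953, 0.1162]), 87.2, 'zmed', np.float64(0.0851), 55, [[0.4650000035762787, 0.33000001311302185], [0.5809999704360962, 0.3240000009536743], [0.5860000252723694, 0.4189999997615814], [0.4699999988079071, 0.42500001192092896]])
handle (array([0.4285, 0.3601]), array([0.1039, 0.0396]), 9.1, 'zmed', np.float64(0.051), 121, [[0.37400001287460327, 0.3709999918937683], [0.3799999952316284, 0.3319999873638153], [0.4830000102519989, 0.3490000069141388], [0.47699999809265137, 0.3880000114440918]])
crate (array([0.6485, 0.2086]), array([0.1994, 0.1633]), 88.0, 'zmed', np.float64(0.0481), 344, [[0.5630000233650208, 0.1120000034570694], [0.7269999980926514, 0.10599999874830246], [0.734000027179718, 0.3050000071525574], [0.5699999928474426, 0.3109999895095825]])
s
[... 3614 characters left out ...]
086), 542, [[0.3569999933242798, 0.5699999928474426], [0.3840000033378601, 0.503000020980835], [0.5, 0.550000011920929], [0.47200000286102295, 0.6169999837875366]])
blue (array([0.6761, 0.504 ]), array([0.119 , 0.1411]), 31.8, 'zmed', np.float64(0.0175), 180, [[0.5879999995231628, 0.5329999923706055], [0.6629999876022339, 0.4129999876022339], [0.7639999985694885, 0.4749999940395355], [0.6890000104904175, 0.5950000286102295]])
dog (array([0.8267, 0.0163]), array([0.1592, 0.0648]), 26.7, 'zmed', np.float64(0.0959), 494, [[0.7409999966621399, 0.009999999776482582], [0.7699999809265137, -0.04800000041723251], [0.9120000004768372, 0.023000000044703484], [0.8830000162124634, 0.08100000023841858]])
```

View pics/c1.png

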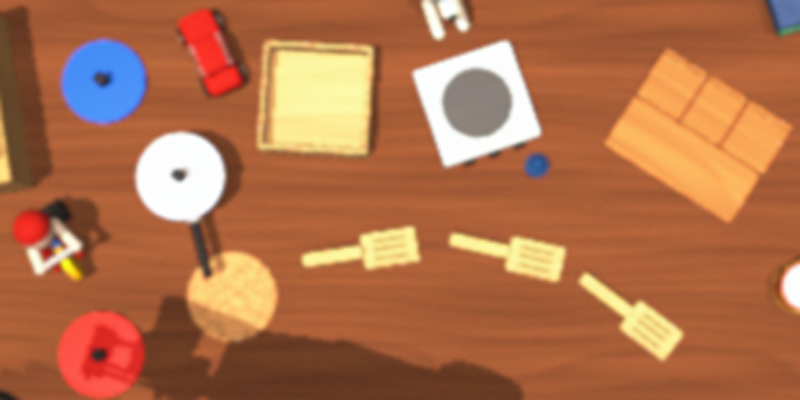

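The crop confirms it: the silver disc at crop (180,175) sits on the pan with the black handle, so it is the lid to take. Blue (103,82) and red (100,355) stay. Next I refine the fits with colour masks.

```bash
cat >> h.py <<'E'
def ray(c,uv,z):
    M=cv2.Rodrigues(np.array(c['rvec'],float))[0]; t=np.array(c['tvec']).ravel()
    uv=np.atleast_2d(uv).astype(float)
    d=np.c_[(uv[:,0]-c['cx'])/c['fx'],(uv[:,1]-c['cy'])/c['fy'],np.ones(len(uv))]@M
    o=-M.T@t
    return (o+d*((z-o[2])/d[:,2])[:,None])[:,:2]
def mask(c,box,cond):
    u0,u1,v0,v1=box
    m=np.zeros(c['depth'].shape,np.uint8);m[v0:v1,u0:u1]=1
    m&=cond.astype(np.uint8)
    n,l,s,_=cv2.connectedComponentsWithStats(m)
    if n<2: return None
    k=1+np.argmax(s[1:,4]); v,u=np.nonzero(l==k)
    return np.c_[u,v]
def hsvof(c): return [x.astype(int) for x in cv2.split(cv2.cvtColor(c['pixels'],cv2.COLOR_RGB2HSV))]
def turner(c,box):
    H,S,V=hsvof(c)
    uv=mask(c,box,(V>140)&(H>13)&(H<40)&(S<170))
    uv=uv if uv is not None else np.zeros((0,2))
    P=ray(c,uv,.006); m=P.mean(0); w,E=np.linalg.eigh(np.cov((P-m).T)); a=E[:,1]
    s=(P-m)@a; q=(P-m)@E[:,0]
    L=s.max()-s.min()
    if np.ptp(q[s>s.max()-.05])<np.ptp(q[s<s.min()+.05]): a=-a; s=-s
    # axis from end centroids
    hb=P[s<s.min()+.06].mean(0); bl=P[s>s.max()-.06].mean(0); a=(bl-hb)/np.linalg.norm(bl-hb)
    s=(P-m)@a; mid=(s.max()+s.min())/2
    n=np.array([-a[1],a[0]]); off=np.median((P-m)@n)
    o=m+a*(mid+.005)+n*0
    o=bl+a*(((o-bl)@a))
    return dict(org=o.round(4),hmid=(o-.045*a).round(4),yaw=round(float(np.arctan2(a[1],a[0])),4),L=round(float(L),4),n=len(uv))
E
python3 - <<'E'
from h import *
c=snap('top'); H,S,V=hsvof(c)
for u,v in [(182,175),(192,210),(300,156),(285,145),(375,180),(400,160),(340,130),(255,214),(237,155),(216,155),(203,233),(340,230)]: print((u,v),H[v,u],S[v,u],V[v,u],end=' ')
print()
def circ(uv,z):
    P=ray(c,uv,z);(x,y),r=cv2.minEnclosingCircle(P.astype(np.float32)); return P.mean(0).round(4),np.round([x,y,r,np.sqrt(len(P)and cv2.contourArea(cv2.convexHull(P.astype(np.float32))) /np.pi)],4)
print('lid',circ(mask(c,(155,210,160,210),(S<60)&(V>150)),.070))
print('hob',circ(mask(c,(272,328,130,182),(V<130)&(S<70)),.030))
print('mat',circ(mask(c,(180,228,210,255),(V>140)&(H>10)&(H<40)),.004))
uv=mask(c,(180,210,200,232),(V<80));P=ray(c,uv,.05);m=P.mean(0);w,E=np.linalg.eigh(np.cov((P-m).T));s=(P-m)@E[:,1];print('handle',m,E[:,1],s.min(),s.max())
def rc(uv,z):
    P=ray(c,uv,z).astype(np.float32);r=cv2.minAreaRect(P);return np.round(r[0],4),np.round(r[1],4),r[2],cv2.boxPoints(r).round(3).tolist()
print('stove',rc(mask(c,(265,335,120,190),(S<60)&(V>150)),.026))
print('crate',rc(mask(c,(200,275,120,190),(H>15)&(H<40)&(V>120)),.04))
uv=mask(c,(340,440,120,215),(V>150)&(H>8)&(S>80));print('rack',len(uv),rc(uv,.012))
for b in [(225,285,195,235),(284,342,195,236),(336,390,215,265)]: print(turner(c,b))
cv2.imwrite('pics/c2.png',cv2.resize(c['pixels'][125:215,340:440][:,:,::-1],(800,720)[:2] if 0 else (660,594),interpolation=cv2.INTER_CUBIC))
E
```

```text
(182, 175) 90 1 253 (192, 210) 10 169 131 (300, 156) 12 28 139 (285, 145) 90 1 253 (375, 180) 17 161 252 (400, 160) 15 165 250 (340, 130) 10 169 161 (255, 214) 22 121 234 (237, 155) 28 90 253 (216, 155) 17 136 180 (203, 233) 20 133 252 (340, 230) 10 173 172 
lid (array([0.5224, 0.381 ]), array([0.521 , 0.3804, 0.0671, 0.0645]))
hob (array([ 0.5619, -0.1248]), array([ 0.5619, -0.1258,  0.0068,  0.0021]))
mat (array([0.3527, 0.3088]), array([0.3555, 0.3054, 0.0773, 0.0715]))
handle [0.42331419 0.35203279] [-0.96691452 -0.25510061] -0.030414844101158627 0.037194762138810795
stove (array([ 0.646 , -0.0481]), array([0.1548, 0.1551]), 19.940807342529297, [[0.546999990940094, -0.0020000000949949026], [0.6000000238418579, -0.1469999998807907], [0.7450000047683716, -0.0949999988079071], [0.6919999718666077, 0.050999999046325684]])
crate (array([0.6472, 0.1901]), array([0.1647, 0.1681]), 87.70250701904297, [[0.5600000023841858, 0.11100000143051147], [0.7279999852180481, 0.10400000214576721], [0.734000027179718, 0.26899999380111694], [0.5659999847412109, 0.2759999930858612]])
rack 9275 (array([ 0.6133, -0.3836]), array([0.3577, 0.3722]), 0.5130270719528198, [[0.43299999833106995, -0.19900000095367432], [0.4359999895095825, -0.5709999799728394], [0.7940000295639038, -0.5680000185966492], [0.7900000214576721, -0.19599999487400055]])
{'org': array([0.4231, 0.1174]), 'hmid': array([0.4153, 0.1617]), 'yaw': -1.3968, 'L': 0.1782, 'n': 518}
{'org': array([ 0.4256, -0.1004]), 'hmid': array([ 0.435 , -0.0564]), 'yaw': -1.7818, 'L': 0.177, 'n': 512}
{'org': array([ 0.337 , -0.2812]), 'hmid': array([ 0.3638, -0.245 ]), 'yaw': -2.2094, 'L': 0.1756, 'n': 525}
```

View pics/c2.png

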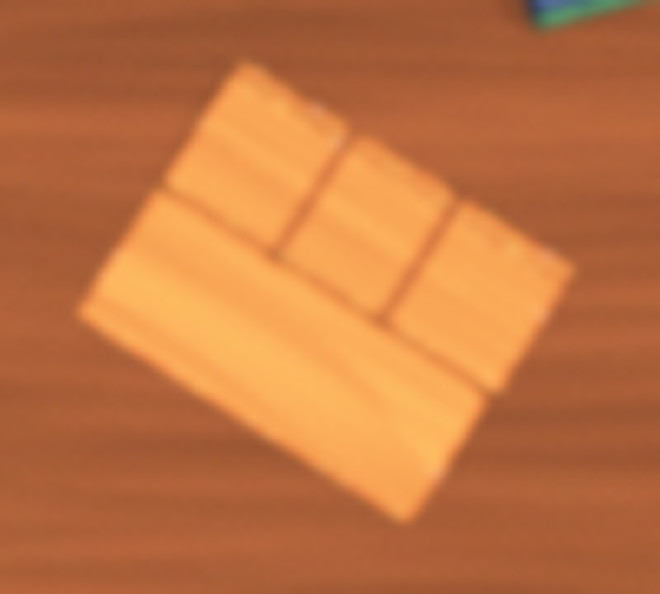

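Rack corners in the crop: roof back (248,62) and (575,268), roof front (165,187) and (497,390), porch front (80,312) and (405,523). The stove (0.646,-0.048), crate (0.647,0.190), pan (0.5215,0.3805) and its yaw of about 0.27 all agree with the given sizes. I start with a small tilt test to see which way the wrist can roll.

```bash
cat >> h.py <<'E'
def plan(p,rot,n,start=None,g=None):
    o=get_obs(); p0,R0=(np.array(o['ee_pos']),R.from_euler('xyz',o['eef_rot'])) if start is None else start
    R1=R.from_euler('xyz',rot) if not isinstance(rot,R) else rot
    w=(R0.inv()*R1).as_rotvec(); rows=[]
    for k in range(n):
        Rk=R0*R.from_rotvec(w*k/n)
        d=Rk.inv().apply((np.array(p)-p0)/n)/.03
        rows.append([d.round(2).tolist(),(w/n/.12).round(2).tolist()]+([g] if g is not None else []))
    same=all(r==rows[0] for r in rows)
    print(n,'x',rows[0] if same else rows, 'max',max(max(map(abs,r[0]+r[1])) for r in rows))
    return (np.array(p),R1)
E
python3 - <<'E'
from h import *
c=dict(np.load('/tmp/top0.npz')); 
c=snap('top')
px=lambda a:np.c_[340+(np.array(a)[:,0])/6.6-.5,125+np.array(a)[:,1]/6.6-.5]
rf=ray(c,px([(248,62),(575,268),(165,187),(497,390)]),.024); pf=ray(c,px([(80,312),(405,523)]),.006)
print(rf.round(4),pf.round(4))
L=np.linalg.norm
print('w',L(rf[1]-rf[0]),L(pf[1]-pf[0]),'d',L(rf[0]-rf[2]),L(rf[1]-rf[3]))
bm=(rf[0]+rf[1])/2; fm=pf.mean(0); print('back mid',bm,'front mid',fm,L(bm-fm))
y=(rf[0]-rf[1]); y2=pf[0]-pf[1]; 
for v in (y,y2,): print('yaw from y',np.arctan2(v[1],v[0])-np.pi/2)
for v in (bm-fm,rf[0]-rf[2],rf[1]-rf[3]): print('yaw from x',np.arctan2(v[1],v[0]))
print('center',(bm+fm)/2)
s=plan((.5215,.3805,.13),(np.pi,0,3.41),14)
plan((.5215,.3805,.073),(np.pi,0,3.41),5,s)
E
```

```text
[[ 0.7346 -0.3336]
 [ 0.6201 -0.5177]
 [ 0.6621 -0.287 ]
 [ 0.5501 -0.4736]] [[ 0.5927 -0.2419]
 [ 0.4758 -0.426 ]]
w 0.216807982843839 0.21805771644730287 d 0.08620943683862388 0.0827106434672367
back mid [ 0.67736923 -0.42563327] front mid [ 0.53424413 -0.33394088] 0.16997731914611644
yaw from y -0.5565102695972044
yaw from y -0.5655264917164773
yaw from x -0.5697706243180929
yaw from x -0.5710832948786736
yaw from x -0.5619827054550626
center [ 0.60580668 -0.37978707]
14 x [[[-0.9, -0.06, 0.18], [-0.0, -0.0, -0.35]], [[-0.89, -0.1, 0.18], [-0.0, -0.0, -0.35]], [[-0.89, -0.14, 0.18], [-0.0, -0.0, -0.35]], [[-0.88, -0.17, 0.18], [-0.0, -0.0, -0.35]], [[-0.87, -0.21, 0.18], [-0.0, -0.0, -0.35]], [[-0.86, -0.25, 0.18], [-0.0, -0.0, -0.35]], [[-0.85, -0.28, 0.18], [-0.0, -0.0, -0.35]], [[-0.84, -0.32, 0.18], [-0.0, -0.0, -0.35]], [[-0.83, -0.35, 0.18], [-0.0, -0.0, -0.35]], [[-0.81, -0.39, 0.18], [-0.0, -0.0, -0.35]], [[-0.79, -0.42, 0.18], [-0.0, -0.0, -0.35]], [[-0.78, -0.45, 0.18], [-0.0, -0.0, -0.35]], [[-0.76, -0.48, 0.18], [-0.0, -0.0, -0.35]], [[-0.74, -0.52, 0.18], [-0.0, -0.0, -0.35]]] max 0.9
5 x [[-0.0, -0.0, 0.38], [0.0, 0.0, 0.0]] max 0.38
```

>>> send_rows(motion=[[[0, 0, 0], [0, 1, 0], 1], [[0, 0, 0], [0, 1, 0], 1], [[0, 0, 0], [0, 1, 0], 1], [[0, 0, 0], [0, 0, 0], 1], [[0, 0, 0], [0, 0, 0], 1]])

```text
time_s: 0.7
ee_pos: [0.1723, 0.5222, 0.2051]
eef_rot: [-3.141, -0.358, 2.822]
force: [0.4, -1.0, -0.0]
grip_width: 0.0939
grip_force: 0.0
```

```bash
python3 -c "
from station import *
print(get_obs()['qpos'].round(3))"
```

```text
[ 1.016  0.332  1.52   0.353  1.389 -0.318]
```

>>> send_rows(motion=[[[0, 0, 0], [0, -1, 0], 1], [[0, 0, 0], [0, -1, 0], 1], [[0, 0, 0], [0, -1, 0], 1], [[0, 0, 0], [0, 0, 0], 1]])

```text
time_s: 1.1
ee_pos: [0.1695, 0.5235, 0.2064]
eef_rot: [3.139, 0.005, 2.828]
force: [0.3, -0.7, -0.3]
grip_width: 0.0937
grip_force: 0.0
```

>>> send_rows(motion=[[[-0.9, -0.06, 0.18], [0, 0, -0.35], 1], [[-0.89, -0.1, 0.18], [0, 0, -0.35], 1], [[-0.89, -0.14, 0.18], [0, 0, -0.35], 1], [[-0.88, -0.17, 0.18], [0, 0, -0.35], 1], [[-0.87, -0.21, 0.18], [0, 0, -0.35], 1], [[-0.86, -0.25, 0.18], [0, 0, -0.35], 1], [[-0.85, -0.28, 0.18], [0, 0, -0.35], 1], [[-0.84, -0.32, 0.18], [0, 0, -0.35], 1], [[-0.83, -0.35, 0.18], [0, 0, -0.35], 1], [[-0.81, -0.39, 0.18], [0, 0, -0.35], 1], [[-0.79, -0.42, 0.18], [0, 0, -0.35], 0.2], [[-0.78, -0.45, 0.18], [0, 0, -0.35], 0.2]])

```text
time_s: 2.3
ee_pos: [0.4722, 0.4005, 0.1406]
eef_rot: [3.14, -0.0, -2.953]
force: [-0.4, -0.1, -0.7]
grip_width: 0.0815
grip_force: 0.0
```

>>> send_rows(motion=[[[-0.76, -0.48, 0.18], [0, 0, -0.35], 0.2], [[-0.74, -0.52, 0.18], [0, 0, -0.35], 0.2], [[0, 0, 0], [0, 0, 0], 0.2], [[0, 0, 0], [0, 0, 0], 0.2], [[0, 0, 0], [0, 0, 0], 0.2]])

```text
time_s: 2.8
ee_pos: [0.5209, 0.3813, 0.1301]
eef_rot: [3.141, 0.0, -2.871]
force: [-0.2, 0.4, -0.3]
grip_width: 0.0568
grip_force: 0.0
```

```bash
python3 - <<'E'
from h import *
c=snap('wrist','w1.png');W=cloud(c);H,S,V=hsvof(c)
o=get_obs();print(o['ee_pos'],o['eef_rot'],o['qpos'].round(2))
m=(W[...,2]>.082)&(W[...,2]<.1)&(V<90); m&=np.hypot(W[...,0]-.5215,W[...,1]-.38)<.04
print('knob',np.median(W[m],0) if m.any() else None,m.sum())
uv=np.argwhere(m)[:,::-1]; P=ray(c,uv,.096); print((P.min(0)+P.max(0))/2,np.ptp(P,0))
m=(abs(W[...,2]-.053)<.015)&(V<70)&(np.hypot(W[...,0]-.415,W[...,1]-.352)<.05); print('handle',W[m].mean(0),m.sum())
plan((.5215,.3805,.073),(np.pi,0,3.41),5)
E
```

```text
[0.52084347 0.3814175  0.13024749] [ 3.14102169e+00  2.54977640e-04 -2.87078541e+00] [ 0.58  0.58  1.31  0.    1.26 -1.27]
knob [0.5199117  0.38088274 0.09568885] 576
[0.51980828 0.3809988 ] [0.02274486 0.01958059]
handle [0.41622955 0.350699   0.05136678] 2002
5 x [[-0.0, -0.01, 0.38], [0.0, 0.0, 0.0]] max 0.38
```

View pics/w1.png

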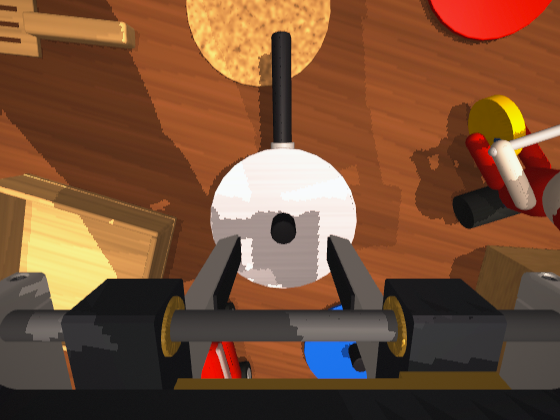

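The wrist view shows the knob centred between the fingers at (283,228), with the handle straight above it at (281,90). So I grasp the knob, lift the lid and carry it to the mat.

>>> send_rows(motion=[[[0, 0, 0.38], [0, 0, 0], 0.2], [[0, 0, 0.38], [0, 0, 0], 0.2], [[0, 0, 0.38], [0, 0, 0], 0.2], [[0, 0, 0.38], [0, 0, 0], 0.2], [[0, 0, 0.38], [0, 0, 0], 0.2], [[0, 0, 0], [0, 0, 0], -1], [[0, 0, 0], [0, 0, 0], -1], [[0, 0, 0], [0, 0, 0], -1], [[0, 0, 0], [0, 0, 0], -1], [[0, 0, 0], [0, 0, 0], -1], [[0, 0, 0], [0, 0, 0], -1]], squeeze=20)

```text
time_s: 3.95
ee_pos: [0.5216, 0.3808, 0.073]
eef_rot: [3.142, 0.0, -2.871]
force: [0.3, -0.4, -0.1]
grip_width: 0.0194
grip_force: 20.0
```

>>> send_rows(motion=[[[0, 0, -0.3], [0, 0, 0], -1], [[0, 0, -0.6], [0, 0, 0], -1], [[0, 0, -0.9], [0, 0, 0], -1], [[0, 0, -0.9], [0, 0, 0], -1], [[0.4, -0.08, 0], [0, 0, 0], -1], [[0.8, -0.17, 0], [0, 0, 0], -1], [[0.8, -0.17, 0], [0, 0, 0], -1], [[0.8, -0.17, 0], [0, 0, 0], -1], [[0.8, -0.17, 0], [0, 0, 0], -1], [[0.8, -0.17, 0], [0, 0, 0], -1], [[0.8, -0.17, 0], [0, 0, 0], -1], [[0.8, -0.17, 0], [0, 0, 0], -1]])

```text
time_s: 5.15
ee_pos: [0.3575, 0.2955, 0.1545]
eef_rot: [3.141, 0.001, -2.871]
force: [0.9, -0.2, -1.3]
grip_width: 0.0197
grip_force: 20.0
```

>>> send_rows(motion=[[[0.4, -0.08, 0], [0, 0, 0], -1], [[0, 0, 0.6], [0, 0, 0], -1], [[0, 0, 0.9], [0, 0, 0], -1], [[0, 0, 0.9], [0, 0, 0], -1], [[0, 0, 0.5], [0, 0, 0], -1], [[0, 0, 0], [0, 0, 0], -1], [[0, 0, 0], [0, 0, 0], -1]])

```text
time_s: 5.85
ee_pos: [0.3476, 0.2907, 0.0678]
eef_rot: [3.141, 0.001, -2.871]
force: [-0.1, -0.2, -0.2]
grip_width: 0.0197
grip_force: 20.0
```

>>> send_rows(motion=[[[0, 0, 0.6], [0, 0, 0], -1], [[0, 0, 0.6], [0, 0, 0], -1], [[0, 0, 0.3], [0, 0, 0], -1], [[0, 0, 0.18], [0, 0, 0], -1], [[0, 0, 0], [0, 0, 0], -1], [[0, 0, 0], [0, 0, 0], -1], [[0, 0, 0], [0, 0, 0], -0.3], [[0, 0, 0], [0, 0, 0], -0.1], [[0, 0, 0], [0, 0, 0], -0.1]])

```text
time_s: 6.75
ee_pos: [0.3496, 0.2904, 0.0202]
eef_rot: [-3.141, 0.005, -2.871]
force: [-3.1, -22.5, 42.8]
grip_width: 0.0399
grip_force: 22.3
```

>>> send_rows(motion=[[[0, 0, -0.5], [0, 0, 0], -0.1], [[0, 0, -0.9], [0, 0, 0], -0.1], [[0, 0, -1], [0, 0, 0], 0], [[0, 0, -1], [0, 0, 0], 0], [[0, 0, -0.6], [0, 0, 0], 0], [[0, 0, 0], [0, 0, 0], 0]])

```text
time_s: 7.35
ee_pos: [0.3486, 0.2913, 0.1398]
eef_rot: [3.14, 0.006, -2.871]
force: [-0.2, -0.1, -0.3]
grip_width: 0.0472
grip_force: 0.0
```

```bash
python3 - <<'E'
from h import *
c=snap('wrist','w2.png');W=cloud(c);H,S,V=hsvof(c)
o=get_obs();print(o['ee_pos'],o['eef_rot'])
c2=snap('top','t2.png');H,S,V=hsvof(c2)
W=cloud(c)
H,S,V=hsvof(c)
m=(abs(W[...,2]-.053)<.012)&(V<70)&(np.hypot(W[...,0]-.415,W[...,1]-.352)<.05); Q=W[m];a=Q[:,:2].mean(0);w,E=np.linalg.eigh(np.cov((Q[:,:2]-a).T));print('handle',Q.mean(0),m.sum(),E[:,1])
E
python3 -c "
import cv2,numpy as np
a=cv2.imread('pics/w2.png');b=cv2.imread('pics/t2.png')[120:280,100:310]
cv2.imwrite('pics/m2.png',np.hstack([cv2.resize(a,(400,300)),cv2.resize(b,(394,300))]))"
```

```text
[0.34792223 0.29088024 0.13788913] [ 3.14047921e+00  3.11985217e-03 -2.87136866e+00]
handle [0.42830253 0.35902099 0.05039307] 186 [-0.96219989 -0.27234421]
```

View pics/m2.png

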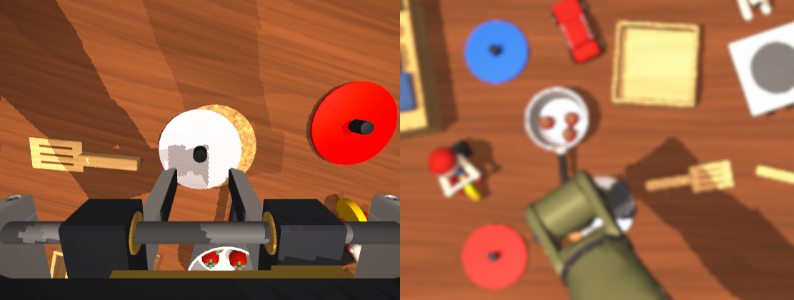

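The lid lies on the mat at left-panel (200,150), and the top view shows the open pan with three tomatoes at right-panel (549,122), (574,118) and (570,131). I back off and re-measure the handle.

>>> send_rows(motion=[[[-0.81, 0.22, -0.1], [0, 0, 0], 0], [[-0.81, 0.22, -0.1], [0, 0, 0], 0], [[-0.81, 0.22, -0.1], [0, 0, 0], 0], [[-0.81, 0.22, -0.1], [0, 0, 0], 0], [[-0.81, 0.22, -0.1], [0, 0, 0], 0], [[-0.81, 0.22, -0.1], [0, 0, 0], 0], [[-0.81, 0.22, -0.1], [0, 0, 0], 0], [[0, 0, 0], [0, 0, 0], 0], [[0, 0, 0], [0, 0, 0], 0]])

```text
time_s: 8.35
ee_pos: [0.4984, 0.38, 0.1558]
eef_rot: [-3.141, -0.002, -2.871]
force: [-0.1, -0.4, -0.7]
grip_width: 0.0468
grip_force: 0.0
```

```bash
cat >> h.py <<'E'
def handle(c,near,rad=.06):
    W=cloud(c);H,S,V=hsvof(c)
    m=(abs(W[...,2]-.049)<.015)&(V<70)&(np.hypot(W[...,0]-near[0],W[...,1]-near[1])<rad)
    n,l,s,_=cv2.connectedComponentsWithStats(m.astype(np.uint8)); m=l==1+np.argmax(s[1:,4])
    P=ray(c,np.argwhere(m)[:,::-1],.05); a=P.mean(0);w,E=np.linalg.eigh(np.cov((P-a).T));e=E[:,1];s=(P-a)@e
    return a,e,s.min(),s.max(),m.sum()
E
python3 - <<'E'
from h import *
c=snap('wrist','w3.png');o=get_obs();print(o['ee_pos'])
print(handle(c,(.416,.352),.08))
W=cloud(c);H,S,V=hsvof(c)
m=(W[...,2]>.06)&(W[...,2]<.072)&(np.hypot(W[...,0]-.5215,W[...,1]-.38)<.075)
P=W[m][:,:2].astype(np.float32);print('rim',cv2.minEnclosingCircle(P),cv2.fitEllipse(P))
m=(W[...,2]>.035)&(W[...,2]<.05)&(V<60)&(np.hypot(W[...,0]-.345,W[...,1]-.29)<.05);print('knob',W[m].mean(0),m.sum())
E
```

```text
[0.49815239 0.37992972 0.15620917]
(array([0.42198091, 0.36275721]), array([-0.99093725, -0.13432562]), np.float64(-0.04397614546943564), np.float64(0.04135565286744695), np.int64(1568))
rim ((0.5302908420562744, 0.377855122089386), 0.05973296985030174) ((0.5299174189567566, 0.3775380253791809), (0.11395904421806335, 0.11430352181196213), 96.8070297241211)
knob [0.36105631 0.29092075 0.03983248] 331
```

The pan had been nudged: its centre is now (0.530,0.378) with yaw about 0.137, so I use this fresh measurement.

```bash
python3 - <<'E'
from h import *
s=plan((.421,.363,.086),(np.pi,0,3.279),4)
E
```

```text
4 x [[[0.66, 0.04, 0.59], [-0.0, -0.0, 0.28]], [[0.66, 0.01, 0.59], [-0.0, -0.0, 0.28]], [[0.66, -0.01, 0.59], [-0.0, -0.0, 0.28]], [[0.66, -0.03, 0.59], [-0.0, -0.0, 0.28]]] max 0.66
```

>>> send_rows(motion=[[[0.66, 0.04, 0.59], [0, 0, 0.28], 0], [[0.66, 0.01, 0.59], [0, 0, 0.28], 0], [[0.66, -0.01, 0.59], [0, 0, 0.28], 0], [[0.66, -0.03, 0.59], [0, 0, 0.28], 0], [[0, 0, 0], [0, 0, 0], 0], [[0, 0, 0.5], [0, 0, 0], 0], [[0, 0, 0.5], [0, 0, 0], 0], [[0, 0, 0.5], [0, 0, 0], 0], [[0, 0, 0.47], [0, 0, 0], 0], [[0, 0, 0], [0, 0, 0], 0]])

```text
time_s: 9.4
ee_pos: [0.4209, 0.3628, 0.0258]
eef_rot: [-3.14, -0.002, -3.006]
force: [0.3, 0.3, -0.1]
grip_width: 0.047
grip_force: 0.0
```

>>> send_rows(motion=[[[0, 0, 0], [0, 0, 0], -1], [[0, 0, 0], [0, 0, 0], -1], [[0, 0, 0], [0, 0, 0], -1], [[0, 0, 0], [0, 0, 0], -1], [[0, 0, 0], [0, 0, 0], -1], [[0, 0, 0], [0, 0, 0], -1], [[0, 0, 0], [0, 0, 0], -1]], squeeze=55)

```text
time_s: 10.1
ee_pos: [0.4215, 0.3635, 0.0277]
eef_rot: [3.141, 0.0, -3.006]
force: [-1.1, -0.9, 3.1]
grip_width: 0.0151
grip_force: 55.0
```

>>> send_rows(motion=[[[0, 0, -0.2], [0, 0, 0], -1], [[0, 0, -0.4], [0, 0, 0], -1], [[0, 0, -0.6], [0, 0, 0], -1], [[0, 0, -0.6], [0, 0, 0], -1], [[0, 0, -0.6], [0, 0, 0], -1], [[0, 0, -0.6], [0, 0, 0], -1], [[0, 0, -0.4], [0, 0, 0], -1], [[0, 0, 0], [0, 0, 0], -1], [[0, 0, 0], [0, 0, 0], -1]])

```text
time_s: 11.0
ee_pos: [0.4213, 0.3632, 0.1292]
eef_rot: [-3.141, -0.0, -3.006]
force: [0.2, -0.9, -2.4]
grip_width: 0.0149
grip_force: 55.0
```

```bash
python3 - <<'E'
from h import *
c=snap('side','s3.png');o=get_obs();print(o['ee_pos'],o['eef_rot'],o['qpos'].round(2))
cv2.imwrite('pics/s3c.png',cv2.resize(c['pixels'][90:230,110:330][:,:,::-1],(660,420)))
# pour plan: crate (.647,.190); 
E
```

```text
[0.42114716 0.36311809 0.12872646] [-3.14092050e+00 -1.21783351e-03 -3.00579519e+00] [ 0.65  0.39  1.59  0.    1.17 -1.06]
```

View pics/s3c.png

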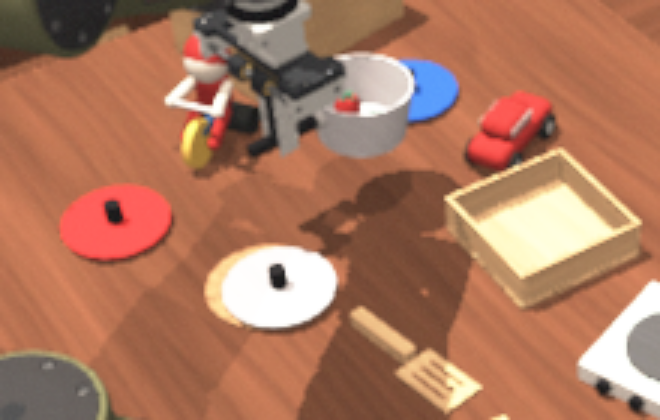

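The pan is held level by the handle, the lid lies flat on the mat at (278,280), and the crate is clear. Next I carry the pan to the crate and start the pour.

>>> send_rows(motion=[[[-0.19, -0.33, 0], [0, 0, 0], -1], [[-0.38, -0.66, 0], [0, 0, 0], -1], [[-0.38, -0.66, 0], [0, 0, 0], -1], [[-0.38, -0.66, 0], [0, 0, 0], -1], [[-0.38, -0.66, 0], [0, 0, 0], -1], [[-0.38, -0.66, 0], [0, 0, 0], -1], [[-0.38, -0.66, 0], [0, 0, 0], -1], [[-0.38, -0.66, 0], [0, 0, 0], -1], [[-0.19, -0.33, 0], [0, 0, 0], -1], [[0, 0, 0], [0, 0, 0], -1], [[0, 0, 0], [0, 0, 0], -1]])

```text
time_s: 12.15
ee_pos: [0.5329, 0.219, 0.1292]
eef_rot: [3.142, -0.001, -3.006]
force: [0.1, 0.6, -2.8]
grip_width: 0.0145
grip_force: 55.0
```

>>> send_rows(motion=[[[0, 0.06, 0], [-0.8, 0, 0], -1], [[0, 0.06, 0], [-0.8, 0, 0], -1], [[0, 0.06, 0], [-0.8, 0, 0], -1], [[0, 0.06, 0], [-0.8, 0, 0], -1], [[0, 0, 0], [0, 0, 0], -1], [[0, 0, 0], [0, 0, 0], -1]])

```text
time_s: 12.75
ee_pos: [0.5321, 0.226, 0.1305]
eef_rot: [2.76, -0.001, -3.006]
force: [0.1, 0.4, -2.5]
grip_width: 0.0148
grip_force: 55.0
```

```bash
python3 - <<'E'
from h import *
o=get_obs();T=R.from_euler('xyz',o['eef_rot']).as_matrix();print(o['ee_pos'],o['qpos'].round(2),'tilt',np.arccos(-T[2,2]),'G',o['ee_pos']-.019*T[:,2],'z',T[:,2])
E
```

```text
[0.53206799 0.22599617 0.13045193] [ 0.16  0.42  1.59  0.42  1.16 -1.72] tilt 0.38115122478600777 G [0.53303544 0.2189949  0.14808843] z [-0.05091847  0.36848795 -0.92823701]
```

>>> send_rows(motion=[[[0, 0.05, 0], [-0.6, 0, 0], -1], [[0, 0.05, 0], [-0.6, 0, 0], -1], [[0, 0.05, 0], [-0.6, 0, 0], -1], [[0, 0.05, 0], [-0.6, 0, 0], -1], [[0, 0.05, 0], [-0.6, 0, 0], -1], [[0, 0.05, 0], [-0.6, 0, 0], -1], [[0, 0.05, 0], [-0.6, 0, 0], -1], [[0, 0.05, 0], [-0.6, 0, 0], -1], [[0, 0.05, 0], [-0.6, 0, 0], -1], [[0, 0.05, 0], [-0.6, 0, 0], -1], [[0, 0, 0], [0, 0, 0], -1]])

```text
time_s: 13.85
ee_pos: [0.53, 0.2374, 0.1387]
eef_rot: [2.039, -0.004, -3.004]
force: [-0.0, 0.2, -3.3]
grip_width: 0.0148
grip_force: 55.2
```

```bash
python3 - <<'E'
from h import *
o=get_obs();T=R.from_euler('xyz',o['eef_rot']).as_matrix();print(o['ee_pos'],o['qpos'].round(2),'tilt',np.arccos(-T[2,2]),'G',o['ee_pos']-.019*T[:,2],'z',T[:,2])
E
```

```text
[0.52998313 0.23741744 0.13865011] [-0.07  0.6   1.65  1.08  1.43 -2.26] tilt 1.1028720580733788 G [0.53234387 0.22062495 0.14721977] z [-0.1242494   0.88381549 -0.45103465]
```

```bash
cat >> h.py <<'E'
def pose(psi,phi,off=.045,z=.15,c=(.647,.190)):
    m=np.array([np.sin(psi),-np.cos(psi)]); a=np.array([np.cos(psi),np.sin(psi)])
    G=np.r_[np.array(c)-off*m-.11*a,z]
    pz=np.r_[m*np.sin(phi),np.cos(phi)]; px=np.r_[a,0]
    T=np.c_[-px,np.cross(-pz,-px),-pz]
    return G-.019*pz,R.from_matrix(T)
E
python3 - <<'E'
from h import *
s=plan(*pose(-.25,1.1),5)
s=plan(*pose(-.25,1.95),8,s)
E
```

```text
5 x [[[-0.21, 0.12, 0.2], [0.0, -0.58, 0.29]], [[-0.19, 0.13, 0.22], [0.0, -0.58, 0.29]], [[-0.17, 0.14, 0.23], [0.0, -0.58, 0.29]], [[-0.15, 0.14, 0.24], [0.0, -0.58, 0.29]], [[-0.12, 0.15, 0.25], [0.0, -0.58, 0.29]]] max 0.58
8 x [[[0.0, 0.06, -0.03], [-0.89, -0.0, 0.0]], [[0.0, 0.06, -0.02], [-0.89, -0.0, 0.0]], [[0.0, 0.06, -0.01], [-0.89, -0.0, 0.0]], [[0.0, 0.06, -0.01], [-0.89, -0.0, 0.0]], [[0.0, 0.07, -0.0], [-0.89, -0.0, 0.0]], [[0.0, 0.06, 0.01], [-0.89, -0.0, 0.0]], [[0.0, 0.06, 0.01], [-0.89, -0.0, 0.0]], [[0.0, 0.06, 0.02], [-0.89, -0.0, 0.0]]] max 0.89
```

>>> send_rows(motion=[[[-0.21, 0.12, 0.2], [0, -0.58, 0.29], -1], [[-0.19, 0.13, 0.22], [0, -0.58, 0.29], -1], [[-0.17, 0.14, 0.23], [0, -0.58, 0.29], -1], [[-0.15, 0.14, 0.24], [0, -0.58, 0.29], -1], [[-0.12, 0.15, 0.25], [0, -0.58, 0.29], -1]])

```text
time_s: 14.35
ee_pos: [0.5568, 0.2775, 0.1433]
eef_rot: [2.041, 0.002, 2.887]
force: [0.9, 0.4, -2.4]
grip_width: 0.0147
grip_force: 55.2
```

>>> send_rows(motion=[[[0, 0.05, 0], [-0.7, 0, 0], -1], [[0, 0.05, 0], [-0.7, 0, 0], -1], [[0, 0.05, 0], [-0.7, 0, 0], -1], [[0, 0.05, 0], [-0.7, 0, 0], -1], [[0, 0.05, 0], [-0.7, 0, 0], -1], [[0, 0.05, 0], [-0.7, 0, 0], -1], [[0, 0.05, 0], [-0.7, 0, 0], -1], [[0, 0.05, 0], [-0.7, 0, 0], -1], [[0, 0.05, 0], [-0.7, 0, 0], -1], [[0, 0.05, 0], [-0.7, 0, 0], -1], [[0, 0, 0], [0, 0, 0], -1], [[0, 0, 0], [0, 0, 0], -1]])

```text
time_s: 15.55
ee_pos: [0.584, 0.2752, 0.1843]
eef_rot: [1.218, -0.043, 2.917]
force: [-0.2, 0.1, -3.0]
grip_width: 0.0148
grip_force: 55.1
```

```bash
python3 - <<'E'
from h import *
o=get_obs();T=R.from_euler('xyz',o['eef_rot']).as_matrix();print(o['ee_pos'],o['qpos'].round(2),'tilt',np.arccos(-T[2,2]),'G',o['ee_pos']-.019*T[:,2])
a=snap('top')['pixels'][110:200,180:330];b=snap('side')['pixels'][70:230,180:400]
cv2.imwrite('pics/p4.png',np.hstack([cv2.resize(a,(400,240)),cv2.resize(b,(330,240))])[:,:,::-1])
E
```

```text
[0.58398815 0.27521752 0.18426723] [-0.02  0.87  1.72  1.94  1.76 -2.55] tilt 1.9228893322287 G [0.5797456  0.25789509 0.17771483]
```

View pics/p4.png

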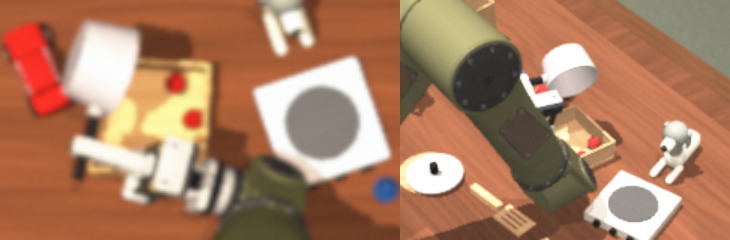

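Two tomatoes show in the crate at (177,83) and (192,119), and a third may be hidden under the pan. I roll back upright and look.

```bash
python3 - <<'E'
from h import *
s=plan(*pose(-.2,1.0,z=.17),8)
s=plan(*pose(-.2,0,z=.17),9,s)
print(s[0])
E
```

```text
8 x [[[0.13, -0.09, -0.08], [0.96, 0.02, -0.05]], [[0.13, -0.1, -0.07], [0.96, 0.02, -0.05]], [[0.13, -0.1, -0.06], [0.96, 0.02, -0.05]], [[0.13, -0.11, -0.04], [0.96, 0.02, -0.05]], [[0.13, -0.11, -0.03], [0.96, 0.02, -0.05]], [[0.13, -0.11, -0.02], [0.96, 0.02, -0.05]], [[0.13, -0.11, -0.0], [0.96, 0.02, -0.05]], [[0.13, -0.11, 0.01], [0.96, 0.02, -0.05]]] max 0.96
9 x [[[0.0, -0.06, -0.03], [0.93, -0.0, 0.0]], [[0.0, -0.06, -0.03], [0.93, -0.0, 0.0]], [[0.0, -0.06, -0.02], [0.93, -0.0, 0.0]], [[0.0, -0.07, -0.01], [0.93, -0.0, 0.0]], [[0.0, -0.07, -0.0], [0.93, -0.0, 0.0]], [[0.0, -0.07, 0.0], [0.93, -0.0, 0.0]], [[0.0, -0.07, 0.01], [0.93, -0.0, 0.0]], [[0.0, -0.06, 0.02], [0.93, -0.0, 0.0]], [[0.0, -0.06, 0.03], [0.93, -0.0, 0.0]]] max 0.93
[0.5481328  0.25595662 0.151     ]
```

>>> send_rows(motion=[[[0.13, -0.09, -0.08], [0.96, 0.02, -0.05], -1], [[0.13, -0.1, -0.07], [0.96, 0.02, -0.05], -1], [[0.13, -0.1, -0.06], [0.96, 0.02, -0.05], -1], [[0.13, -0.11, -0.04], [0.96, 0.02, -0.05], -1], [[0.13, -0.11, -0.03], [0.96, 0.02, -0.05], -1], [[0.13, -0.11, -0.02], [0.96, 0.02, -0.05], -1], [[0.13, -0.11, 0], [0.96, 0.02, -0.05], -1], [[0.13, -0.11, 0.01], [0.96, 0.02, -0.05], -1]])

```text
time_s: 16.45
ee_pos: [0.5514, 0.2702, 0.1602]
eef_rot: [2.142, 0.005, 2.936]
force: [-0.5, -0.1, -2.9]
grip_width: 0.0147
grip_force: 55.1
```

>>> send_rows(motion=[[[0, -0.06, -0.03], [0.93, 0, 0], -1], [[0, -0.06, -0.03], [0.93, 0, 0], -1], [[0, -0.06, -0.02], [0.93, 0, 0], -1], [[0, -0.07, -0.01], [0.93, 0, 0], -1], [[0, -0.07, 0], [0.93, 0, 0], -1], [[0, -0.07, 0], [0.93, 0, 0], -1], [[0, -0.07, 0.01], [0.93, 0, 0], -1], [[0, -0.06, 0.02], [0.93, 0, 0], -1], [[0, -0.06, 0.03], [0.93, 0, 0], -1], [[0, 0, 0], [0, 0, 0], -1], [[0, 0, 0], [0, 0, 0], -1]])

```text
time_s: 17.55
ee_pos: [0.548, 0.2557, 0.1507]
eef_rot: [3.137, 0.002, 2.938]
force: [0.6, -0.4, -2.3]
grip_width: 0.0145
grip_force: 55.0
```

```bash
python3 - <<'E'
from h import *
o=get_obs();print(o['ee_pos'],o['eef_rot'],o['qpos'].round(2))
a=snap('top')['pixels'][110:200,180:330];b=snap('side')['pixels'][70:230,180:400]
cv2.imwrite('pics/p5.png',np.hstack([cv2.resize(a,(400,240)),cv2.resize(b,(330,240))])[:,:,::-1])
E
```

```text
[0.54801216 0.25569256 0.15069766] [3.13746816e+00 1.90494140e-03 2.93802824e+00] [ 0.37  0.47  1.42  0.    1.25 -0.99]
```

View pics/p5.png

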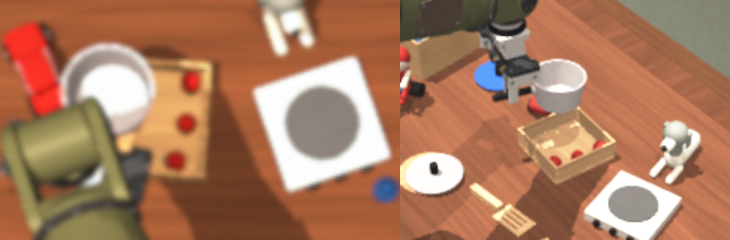

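The pan is empty and three tomatoes lie in the crate at (192,82), (186,123) and (175,160). Next I carry the pan above the hotplate.

>>> send_rows(motion=[[[-0.06, -0.4, 0], [0, 0, 0], -1], [[-0.13, -0.77, 0.06], [0, 0, 0], -1], [[-0.13, -0.77, 0.06], [0, 0, 0], -1], [[-0.13, -0.77, 0.06], [0, 0, 0], -1], [[-0.13, -0.77, 0.06], [0, 0, 0], -1], [[-0.13, -0.77, 0.06], [0, 0, 0], -1], [[-0.13, -0.77, 0.06], [0, 0, 0], -1], [[-0.13, -0.77, 0.06], [0, 0, 0], -1], [[-0.13, -0.77, 0.06], [0, 0, 0], -1], [[-0.13, -0.77, 0.06], [0, 0, 0], -1], [[-0.13, -0.77, 0.06], [0, 0, 0], -1], [[-0.13, -0.77, 0.06], [0, 0, 0], -1]])

```text
time_s: 18.85
ee_pos: [0.5373, -0.0163, 0.1306]
eef_rot: [3.139, 0.002, 2.936]
force: [-0.3, 0.8, -2.2]
grip_width: 0.0147
grip_force: 55.0
```

>>> send_rows(motion=[[[-0.06, -0.4, 0], [0, 0, 0], -1], [[0, 0, 0], [0, 0, 0], -1], [[0, 0, 0], [0, 0, 0], -1]])

```text
time_s: 19.15
ee_pos: [0.5372, -0.0262, 0.1306]
eef_rot: [3.14, 0.002, 2.937]
force: [0.1, 0.5, -3.3]
grip_width: 0.0145
grip_force: 55.0
```

```bash
python3 - <<'E'
from h import *
o=get_obs();print(o['ee_pos'],o['eef_rot'])
T=R.from_euler('xyz',o['eef_rot']).as_matrix();print('expected',o['ee_pos'][:2]-.11*T[:2,0])
for n in ['top','side']:
    c=snap(n);W=cloud(c);H,S,V=hsvof(c)
    m=(W[...,2]>.1)&(W[...,2]<.18)&(np.hypot(W[...,0]-.646,W[...,1]+.048)<.08)&(S<60)&(V>90)
    Q=W[m];zt=np.percentile(Q[:,2],97);k=Q[:,2]>zt-.012;print(n,len(Q),zt,cv2.minEnclosingCircle(Q[k][:,:2].astype(np.float32)))
    # tilt: rim plane
    q=Q[k];A=np.c_[q[:,:2]-q[:,:2].mean(0),np.ones(len(q))];print(np.linalg.lstsq(A,q[:,2],rcond=None)[0])
E
```

```text
[ 0.53721292 -0.02618058  0.13057297] [3.13975684e+00 1.76427008e-03 2.93655945e+00]
expected [ 0.64490871 -0.04857651]
top 614 0.16509008724756855 ((0.6479721665382385, -0.04987053945660591), 0.0596136637032032)
[-0.05330482  0.02311301  0.16084194]
side 1029 0.1620830493749447 ((0.6438422799110413, -0.05245860293507576), 0.06347871571779251)
[-0.01277084 -0.01338467  0.1571852 ]
```

>>> send_rows(motion=[[[0, 0, 0.4], [0, 0, 0], -1], [[0, 0, 0.5], [0, 0, 0], -1], [[0, 0, 0.5], [0, 0, 0], -1], [[0, 0, 0.4], [0, 0, 0], -1], [[0, 0, 0.3], [0, 0, 0], -1], [[0, 0, 0.15], [0, 0, 0], -1], [[0, 0, 0.1], [0, 0, 0], -1], [[0, 0, 0.05], [0, 0, 0], -1], [[0, 0, 0], [0, 0, 0], -1], [[0, 0, 0], [0, 0, 0], -1]])

```text
time_s: 20.25
ee_pos: [0.5377, -0.0263, 0.0588]
eef_rot: [3.14, 0.002, 2.937]
force: [0.8, -0.4, -1.8]
grip_width: 0.0146
grip_force: 55.0
```

>>> send_rows(motion=[[[0, 0, 0.04], [0, 0, 0], -1], [[0, 0, 0], [0, 0, 0], -1], [[0, 0, 0], [0, 0, 0], -0.5], [[0, 0, 0], [0, 0, 0], -0.2], [[0, 0, 0], [0, 0, 0], -0.1], [[0, 0, 0], [0, 0, 0], -0.1]], squeeze=20)

```text
time_s: 20.85
ee_pos: [0.5374, -0.0262, 0.0571]
eef_rot: [3.14, 0.001, 2.937]
force: [-0.5, 0.2, -0.8]
grip_width: 0.0413
grip_force: 0.0
```

>>> send_rows(motion=[[[0, 0, -0.4], [0, 0, 0], -0.1], [[0, 0, -0.8], [0, 0, 0], -0.1], [[0, 0, -1], [0, 0, 0], 0], [[0, 0, -1], [0, 0, 0], 0], [[0, 0, -0.8], [0, 0, 0], 0], [[0, 0, 0], [0, 0, 0], 0]])

```text
time_s: 21.45
ee_pos: [0.5385, -0.0265, 0.1814]
eef_rot: [3.14, 0.008, 2.937]
force: [-0.3, 1.0, 0.4]
grip_width: 0.0472
grip_force: 0.0
```

```bash
python3 - <<'E'
from h import *
o=get_obs();print(o['ee_pos'])
c=snap('top','t6.png');W=cloud(c);H,S,V=hsvof(c)
m=(W[...,2]>.08)&(W[...,2]<.105)&(np.hypot(W[...,0]-.646,W[...,1]+.048)<.08)&(S<60)&(V>90)
Q=W[m];print('pan',cv2.minEnclosingCircle(Q[:,:2].astype(np.float32)),len(Q),np.percentile(Q[:,2],90))
uv=mask(c,(180,235,205,262),(S<60)&(V>130));P=ray(c,uv,.0135);print('lid',cv2.minEnclosingCircle(P.astype(np.float32)),P.mean(0),len(P))
for b in [(225,285,195,235),(284,342,195,236),(336,390,215,265)]: print(turner(c,b))
s=plan((.357,.292,.12),(np.pi,0,2.94),16)
E
```

```text
[ 0.53851145 -0.02649843  0.18135565]
pan ((0.6501865386962891, -0.050091370940208435), 0.05966978147625923) 109 0.09865248877239709
lid ((0.3607500195503235, 0.29037705063819885), 0.0655798688530922) [0.36069676 0.29041305] 969
{'org': array([0.4231, 0.125 ]), 'hmid': array([0.4141, 0.1691]), 'yaw': -1.3707, 'L': 0.1636, 'n': 406}
{'org': array([ 0.4181, -0.1318]), 'hmid': array([ 0.4086, -0.1758]), 'yaw': 1.357, 'L': 0.0879, 'n': 317}
{'org': array([ 0.3366, -0.3074]), 'hmid': array([ 0.366 , -0.2733]), 'yaw': -2.2827, 'L': 0.1754, 'n': 525}
16 x [[0.5, 0.57, 0.12], [0.0, 0.0, -0.0]] max 0.57
```

View pics/t6.png

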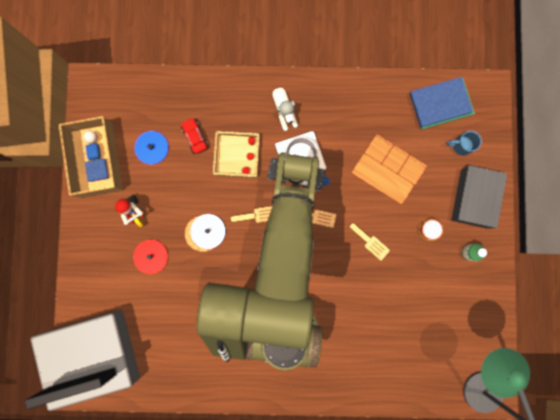

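The pan is on the hotplate at about (0.649,-0.050). The lid with its knob is at pixel (207,231), which is (0.361,0.290). Turner 2 was knocked to about pixel (370,242) and will be re-measured before I take it. Next I fetch the lid.

>>> send_rows(motion=[[[0.25, 0.29, 0], [0, 0, 0], 0], [[0.5, 0.57, 0], [0, 0, 0], 0], [[0.5, 0.57, 0.1], [0, 0, 0], 0], [[0.5, 0.57, 0.1], [0, 0, 0], 0], [[0.5, 0.57, 0.1], [0, 0, 0], 0], [[0.5, 0.57, 0.1], [0, 0, 0], 0], [[0.5, 0.57, 0.1], [0, 0, 0], 0], [[0.5, 0.57, 0.1], [0, 0, 0], 0], [[0.5, 0.57, 0.1], [0, 0, 0], 0], [[0.5, 0.57, 0.1], [0, 0, 0], 0], [[0.5, 0.57, 0.1], [0, 0, 0], 0], [[0.5, 0.57, 0.1], [0, 0, 0], 0]])

```text
time_s: 22.7
ee_pos: [0.4066, 0.2023, 0.1461]
eef_rot: [3.141, -0.0, 2.937]
force: [0.1, -0.2, 0.0]
grip_width: 0.0468
grip_force: 0.0
```

>>> send_rows(motion=[[[0.5, 0.57, 0.1], [0, 0, 0], 0], [[0.5, 0.57, 0.1], [0, 0, 0], 0], [[0.5, 0.57, 0.1], [0, 0, 0], 0], [[0.5, 0.57, 0.1], [0, 0, 0], 0], [[0.25, 0.29, 0], [0, 0, 0], 0], [[0, 0, 0], [0, 0, 0], 0], [[0, 0, 0], [0, 0, 0], 0]])

```text
time_s: 23.4
ee_pos: [0.3578, 0.2902, 0.135]
eef_rot: [3.141, 0.001, 2.938]
force: [-0.8, -0.5, 0.4]
grip_width: 0.047
grip_force: 0.0
```

```bash
python3 - <<'E'
from h import *
o=get_obs();print(o['ee_pos'])
c=snap('wrist');W=cloud(c);H,S,V=hsvof(c)
m=(abs(W[...,2]-.040)<.006)&(V<90)&(np.hypot(W[...,0]-.36,W[...,1]-.29)<.04)
P=ray(c,np.argwhere(m)[:,::-1],.04);print('knob',(P.min(0)+P.max(0))/2,np.ptp(P,0),m.sum(),np.median(W[m],0))
c=snap('top');W=cloud(c);H,S,V=hsvof(c)
m=(W[...,2]>.085)&(W[...,2]<.105)&(np.hypot(W[...,0]-.646,W[...,1]+.048)<.08)&(S<60)&(V>90)
Q=W[m];print('pan',cv2.minEnclosingCircle(Q[:,:2].astype(np.float32)),cv2.fitEllipse(Q[:,:2].astype(np.float32)),len(Q),np.percentile(Q[:,2],[50,90]))
plan((.3607,.2904,.019),(np.pi,0,2.937),7)
E
```

```text
[0.35782082 0.29024617 0.13502369]
knob [0.35886939 0.29106716] [0.01970166 0.01926223] 319 [0.35861273 0.29109547 0.03976892]
pan ((0.6387813687324524, -0.04453856125473976), 0.06901820749044418) ((0.6455047130584717, -0.04919828101992607), (0.11228258162736893, 0.1193075180053711), 79.4463119506836) 139 [0.09385922 0.10037334]
7 x [[-0.01, 0.0, 0.55], [0.0, 0.0, -0.0]] max 0.55
```

>>> send_rows(motion=[[[0, 0.03, 0.6], [0, 0, 0], 0], [[0, 0, 0.8], [0, 0, 0], 0], [[0, 0, 0.8], [0, 0, 0], 0], [[0, 0, 0.8], [0, 0, 0], 0], [[0, 0, 0.5], [0, 0, 0], 0], [[0, 0, 0.35], [0, 0, 0], 0], [[0, 0, 0], [0, 0, 0], 0], [[0, 0, 0], [0, 0, 0], -1], [[0, 0, 0], [0, 0, 0], -1], [[0, 0, 0], [0, 0, 0], -1], [[0, 0, 0], [0, 0, 0], -1], [[0, 0, 0], [0, 0, 0], -1]], squeeze=20)

```text
time_s: 24.7
ee_pos: [0.3585, 0.2918, 0.0202]
eef_rot: [3.14, 0.002, 2.937]
force: [-0.2, -0.9, 5.3]
grip_width: 0.0192
grip_force: 20.0
```

>>> send_rows(motion=[[[0, 0, 0], [0, 0, 0], -1], [[0, 0, -0.3], [0, 0, 0], -1], [[0, 0, -0.7], [0, 0, 0], -1], [[0, 0, -0.9], [0, 0, 0], -1], [[0, 0, -0.9], [0, 0, 0], -1], [[0, 0, -0.9], [0, 0, 0], -1], [[0, 0, -0.8], [0, 0, 0], -1], [[0, 0, 0], [0, 0, 0], -1], [[0, 0, 0], [0, 0, 0], -1]])

```text
time_s: 25.6
ee_pos: [0.3579, 0.2914, 0.1547]
eef_rot: [3.14, 0.002, 2.937]
force: [-0.0, -0.5, 0.0]
grip_width: 0.0196
grip_force: 20.0
```

```bash
python3 - <<'E'
from h import *
plan((.6457,-.049,.154),(np.pi,0,2.937),18)
E
```

```text
18 x [[-0.65, -0.51, 0.0], [0.0, 0.0, 0.0]] max 0.65
```

>>> send_rows(motion=[[[-0.33, -0.26, 0], [0, 0, 0], -1], [[-0.65, -0.51, 0], [0, 0, 0], -1], [[-0.65, -0.51, 0], [0, 0, 0], -1], [[-0.65, -0.51, 0], [0, 0, 0], -1], [[-0.65, -0.51, 0], [0, 0, 0], -1], [[-0.65, -0.51, 0], [0, 0, 0], -1], [[-0.65, -0.51, 0], [0, 0, 0], -1], [[-0.65, -0.51, 0], [0, 0, 0], -1], [[-0.65, -0.51, 0], [0, 0, 0], -1], [[-0.65, -0.51, 0], [0, 0, 0], -1], [[-0.65, -0.51, 0], [0, 0, 0], -1], [[-0.65, -0.51, 0], [0, 0, 0], -1]])

```text
time_s: 26.8
ee_pos: [0.5423, 0.0717, 0.1534]
eef_rot: [3.141, -0.001, 2.937]
force: [-0.5, 0.7, -0.8]
grip_width: 0.0195
grip_force: 20.0
```

>>> send_rows(motion=[[[-0.65, -0.51, 0], [0, 0, 0], -1], [[-0.65, -0.51, 0], [0, 0, 0], -1], [[-0.65, -0.51, 0], [0, 0, 0], -1], [[-0.65, -0.51, 0], [0, 0, 0], -1], [[-0.65, -0.51, 0], [0, 0, 0], -1], [[-0.65, -0.51, 0], [0, 0, 0], -1], [[-0.33, -0.26, 0], [0, 0, 0], -1], [[0, 0, 0], [0, 0, 0], -1], [[0, 0, 0], [0, 0, 0], -1]])

```text
time_s: 27.7
ee_pos: [0.6454, -0.0502, 0.1536]
eef_rot: [3.14, -0.001, 2.937]
force: [0.7, 0.7, -0.9]
grip_width: 0.0195
grip_force: 20.0
```

```bash
python3 - <<'E'
from h import *
c=snap('wrist','w7.png')
print(handle_:=None)
W=cloud(c);H,S,V=hsvof(c)
m=(abs(W[...,2]-.08)<.015)&(V<70)&(np.hypot(W[...,0]-.538,W[...,1]+.026)<.08)
n,l,s,_=cv2.connectedComponentsWithStats(m.astype(np.uint8)); m=l==1+np.argmax(s[1:,4])
P=ray(c,np.argwhere(m)[:,::-1],.08);a=P.mean(0);w,E=np.linalg.eigh(np.cov((P-a).T));e=E[:,1]*np.sign(E[0,1]);s_=(P-a)@e
tip=a+e*s_.min();print('handle',a,e,s_.min(),s_.max(),m.sum(),'centre est',tip+.152*e)
plan((.6457,-.049,.107),(np.pi,0,2.937),4)
E
```

```text
None
handle [ 0.53729417 -0.02612011] [ 0.97713436 -0.21262277] -0.04038812586342409 0.04409765410601815 2165 centre est [ 0.64635397 -0.04985134]
4 x [[-0.0, 0.01, 0.39], [0.0, -0.0, 0.0]] max 0.39
```

View pics/w7.png

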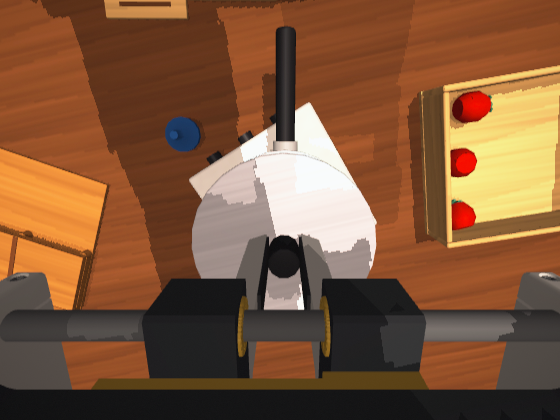

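The knob (285,258) and handle (286,90) line up, the lid is over the pan, and the three tomatoes at (472,107), (460,163) and (461,216) are in the crate. Next I lower the lid.

>>> send_rows(motion=[[[0, 0, 0.4], [0, 0, 0], -1], [[0, 0, 0.5], [0, 0, 0], -1], [[0, 0, 0.3], [0, 0, 0], -1], [[0, 0, 0.2], [0, 0, 0], -1], [[0, 0, 0.1], [0, 0, 0], -1], [[0, 0, 0.07], [0, 0, 0], -1], [[0, 0, 0], [0, 0, 0], -1], [[0, 0, 0], [0, 0, 0], -1]])

```text
time_s: 28.55
ee_pos: [0.6463, -0.0498, 0.1081]
eef_rot: [3.14, 0.002, 2.937]
force: [0.4, -0.7, 0.3]
grip_width: 0.0195
grip_force: 20.0
```

>>> send_rows(motion=[[[0, 0, 0.05], [0, 0, 0], -1], [[0, 0, 0], [0, 0, 0], -1], [[0, 0, 0], [0, 0, 0], -0.6], [[0, 0, 0], [0, 0, 0], -0.4], [[0, 0, 0], [0, 0, 0], -0.2], [[0, 0, 0], [0, 0, 0], -0.2]])

```text
time_s: 29.15
ee_pos: [0.6461, -0.0498, 0.1063]
eef_rot: [3.14, 0.001, 2.937]
force: [-0.5, -0.5, 0.9]
grip_width: 0.0369
grip_force: 0.0
```

>>> send_rows(motion=[[[0, 0, -0.4], [0, 0, 0], -0.2], [[0, 0, -0.8], [0, 0, 0], -0.2], [[0, 0, -1], [0, 0, 0], -0.1], [[0.8, -0.3, -0.8], [0, 0, 0], 0], [[1, -0.3, 0], [0, 0, 0], 0], [[1, -0.3, 0], [0, 0, 0], 0], [[1, 0, 0], [0, 0, 0], 0], [[1, 0, 0], [0, 0, 0], 0], [[1, 0, 0], [0, 0, 0], 0], [[1, 0, 0], [0, 0, 0], 0], [[0, 0, 0], [0, 0, 0], 0], [[0, 0, 0], [0, 0, 0], 0]])

```text
time_s: 30.35
ee_pos: [0.4412, -0.035, 0.1971]
eef_rot: [3.14, 0.004, 2.937]
force: [-0.4, -0.6, 0.4]
grip_width: 0.047
grip_force: 0.0
```

```bash
python3 - <<'E'
from h import *
o=get_obs();print(o['ee_pos'],o['eef_rot'],o['qpos'].round(2))
for n in ['top','side']:
    c=snap(n);W=cloud(c);H,S,V=hsvof(c)
    m=(W[...,2]>.09)&(W[...,2]<.112)&(np.hypot(W[...,0]-.646,W[...,1]+.049)<.09)&(S<60)&(V>90)
    q=W[m]; A=np.c_[q[:,:2]-q[:,:2].mean(0),np.ones(len(q))];print(n,len(q),np.linalg.lstsq(A,q[:,2],rcond=None)[0],cv2.minEnclosingCircle(q[:,:2].astype(np.float32)))
    if n=='top':
        for b in [(225,285,195,235),(284,342,195,236),(336,390,215,265)]: 
            try: print(turner(c,b))
            except Exception as e: print(e)
    cv2.imwrite('pics/%s8.png'%n,c['pixels'][:,:,::-1])
E
python3 -c "
import cv2,numpy as np
a=cv2.imread('pics/top8.png')[110:275,200:440];b=cv2.imread('pics/side8.png')[140:340,220:450]
cv2.imwrite('pics/m8.png',np.hstack([cv2.resize(a,(440,300)),cv2.resize(b,(345,300))]))"
```

```text
[ 0.44122135 -0.03495107  0.19709891] [3.14008976 0.00353647 2.93725142] [-0.16  0.06  1.82  0.    1.25 -1.53]
top 902 [ 0.00314715 -0.0043976   0.0995016 ] ((0.6422451734542847, -0.04951819032430649), 0.06905148923397064)
{'org': array([0.4232, 0.1006]), 'hmid': array([0.4169, 0.1452]), 'yaw': -1.4312, 'L': 0.213, 'n': 632}
{'org': array([ 0.4784, -0.0546]), 'hmid': array([ 0.4812, -0.0097]), 'yaw': -1.6333, 'L': 0.0987, 'n': 345}
{'org': array([ 0.3366, -0.3073]), 'hmid': array([ 0.366 , -0.2733]), 'yaw': -2.2847, 'L': 0.1753, 'n': 527}
side 922 [-0.00130461 -0.00506788  0.09809045] ((0.6443020701408386, -0.05271495133638382), 0.06631293892860413)
```

View pics/m8.png

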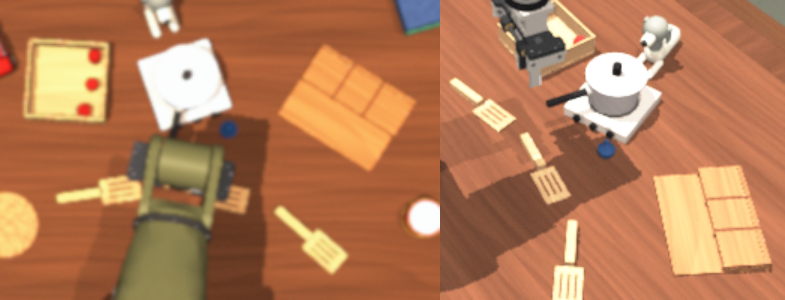

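The lid sits level on the pan, with its disc top at 0.0995 m where 0.100 is expected. Turner 2's handle is at upper left of crop (280,210) and its blade at lower right (330,255). It goes first, into slot 0.

>>> send_rows(motion=[[[0, 0, 0], [0, 0, 0.96], 0], [[0, 0, 0], [0, 0, 0.96], 0], [[0, 0, 0], [0, 0, 0.96], 0], [[0, 0, 0], [0, 0, 0.96], 0], [[0, 0, 0], [0, 0, 0.96], 0], [[0, 0, 0], [0, 0, 0.96], 0], [[0, 0, 0], [0, 0, 0.96], 0], [[0, 0, 0], [0, 0, 0.96], 0], [[0, 0, 0], [0, 0, 0.96], 0]])

```text
time_s: 31.35
ee_pos: [0.4415, -0.0351, 0.1958]
eef_rot: [3.14, -0.001, 1.896]
force: [1.0, 0.2, -0.2]
grip_width: 0.0467
grip_force: 0.0
```

>>> send_rows(motion=[[[0, 0, 0], [0, 0, 0.96], 0], [[0, 0, 0], [0, 0, 0.96], 0], [[0, 0, 0], [0, 0, 0.96], 0], [[0, 0, 0], [0, 0, 0.96], 0], [[0, 0, 0], [0, 0, 0.96], 0], [[0, 0, 0], [0, 0, 0.96], 0], [[0, 0, 0], [0, 0, 0.96], 0], [[0, 0, 0], [0, 0, 0.96], 0], [[0, 0, 0], [0, 0, 0.96], 0], [[0, 0, 0], [0, 0, 0], 0]])

```text
time_s: 32.35
ee_pos: [0.4414, -0.035, 0.1958]
eef_rot: [3.141, -0.002, 0.862]
force: [-0.2, 0.1, 1.0]
grip_width: 0.0472
grip_force: 0.0
```

>>> send_rows(motion=[[[-0.85, 0.37, 0.2], [0, 0, 0], 0], [[-0.85, 0.37, 0.2], [0, 0, 0], 0], [[-0.85, 0.37, 0.2], [0, 0, 0], 0], [[-0.85, 0.37, 0.2], [0, 0, 0], 0], [[-0.85, 0.37, 0.2], [0, 0, 0], 0], [[-0.85, 0.37, 0.2], [0, 0, 0], 0], [[-0.85, 0.37, 0.2], [0, 0, 0], 0], [[-0.85, 0.37, 0.2], [0, 0, 0], 0], [[-0.85, 0.37, 0.2], [0, 0, 0], 0], [[0, 0, 0], [0, 0, 0], 0], [[0, 0, 0], [0, 0, 0], 0]])

```text
time_s: 33.45
ee_pos: [0.3677, -0.2744, 0.1413]
eef_rot: [-3.141, -0.002, 0.865]
force: [0.5, 0.2, 0.1]
grip_width: 0.0469
grip_force: 0.0
```

```bash
python3 - <<'E'
from h import *
o=get_obs();print(o['ee_pos'],o['eef_rot'],o['qpos'].round(2))
c=snap('top')
for b in [(225,285,195,235),(284,342,195,236),(336,390,215,265)]: 
    try: print(turner(c,b))
    except Exception as e: print(e)
c=snap('wrist','w9.png');W=cloud(c);H,S,V=hsvof(c)
m=(H>13)&(H<40)&(S<170)&(V>90)&(W[...,2]>.014)&(W[...,2]<.026)&(np.hypot(W[...,0]-.366,W[...,1]+.273)<.08)
P=W[m][:,:2];a=P.mean(0);w,E=np.linalg.eigh(np.cov((P-a).T));print('wrist handle',a,E[:,1],np.ptp((P-a)@E[:,1]),m.sum())
E
```

```text
[ 0.36771197 -0.27440484  0.1412805 ] [-3.14137512e+00 -2.05430128e-03  8.64795828e-01] [-0.72  0.17  1.85  0.    1.13 -0.02]
{'org': array([0.423 , 0.1174]), 'hmid': array([0.4152, 0.1617]), 'yaw': -1.3969, 'L': 0.1782, 'n': 516}
{'org': array([ 0.4258, -0.0999]), 'hmid': array([ 0.4352, -0.0558]), 'yaw': -1.7804, 'L': 0.1759, 'n': 507}
{'org': array([ 0.381 , -0.3168]), 'hmid': array([ 0.3813, -0.2718]), 'yaw': -1.5769, 'L': 0.1408, 'n': 432}
wrist handle [ 0.36629026 -0.27093466] [0.65703049 0.75386401] 0.0896382833821413 1361
```

>>> send_rows(motion=[[[0.06, -0.11, 0.5], [0, 0, 0.09], 0], [[0, 0, 0.8], [0, 0, 0], 0], [[0, 0, 0.8], [0, 0, 0], 0], [[0, 0, 0.8], [0, 0, 0], 0], [[0, 0, 0.8], [0, 0, 0], 0], [[0, 0, 0.5], [0, 0, 0], 0], [[0, 0, 0.33], [0, 0, 0], 0], [[0, 0, 0], [0, 0, 0], 0]])

```text
time_s: 34.35
ee_pos: [0.3665, -0.2698, 0.005]
eef_rot: [-3.141, -0.002, 0.854]
force: [0.3, 0.3, 0.6]
grip_width: 0.0471
grip_force: 0.0
```

>>> send_rows(motion=[[[0, 0, 0], [0, 0, 0], -1], [[0, 0, 0], [0, 0, 0], -1], [[0, 0, 0], [0, 0, 0], -1], [[0, 0, 0], [0, 0, 0], -1], [[0, 0, 0], [0, 0, 0], -1], [[0, 0, 0], [0, 0, 0], -1], [[0, 0, 0], [0, 0, 0], -1]], squeeze=40)

```text
time_s: 35.05
ee_pos: [0.3667, -0.2707, 0.006]
eef_rot: [3.14, -0.002, 0.853]
force: [-1.3, 1.4, 6.6]
grip_width: 0.0175
grip_force: 40.0
```

>>> send_rows(motion=[[[0, 0, -0.3], [0, 0, 0], -1], [[0, 0, -0.7], [0, 0, 0], -1], [[0, 0, -0.8], [0, 0, 0], -1], [[0, 0, -0.7], [0, 0, 0], -1], [[0, 0, 0], [0, 0, 0], -1], [[0, 0, 0], [0, 0, 0], -1]])

```text
time_s: 35.65
ee_pos: [0.3664, -0.2706, 0.0806]
eef_rot: [3.141, -0.002, 0.853]
force: [0.0, -0.2, -1.0]
grip_width: 0.0175
grip_force: 40.0
```

>>> send_rows(motion=[[[0, 0, 0], [0, 0, -0.9], -1], [[0, 0, 0], [0, 0, -0.9], -1], [[0, 0, 0], [0, 0, -0.9], -1], [[0, 0, 0], [0, 0, -0.9], -1], [[0, 0, 0], [0, 0, -0.9], -1], [[0, 0, 0], [0, 0, -0.9], -1], [[0, 0, 0], [0, 0, -0.9], -1], [[0, 0, 0], [0, 0, -0.9], -1]])

```text
time_s: 36.45
ee_pos: [0.3659, -0.2702, 0.0794]
eef_rot: [3.141, -0.003, 1.721]
force: [0.1, 0.5, -0.8]
grip_width: 0.0173
grip_force: 40.0
```

>>> send_rows(motion=[[[0, 0, 0], [0, 0, -0.9], -1], [[0, 0, 0], [0, 0, -0.9], -1], [[0, 0, 0], [0, 0, -0.9], -1], [[0, 0, 0], [0, 0, -0.9], -1], [[0, 0, 0], [0, 0, -0.9], -1], [[0, 0, 0], [0, 0, -0.9], -1], [[0, 0, 0], [0, 0, -0.9], -1], [[0, 0, 0], [0, 0, -0.9], -1]])

```text
time_s: 37.25
ee_pos: [0.3659, -0.2702, 0.0794]
eef_rot: [3.139, -0.001, 2.585]
force: [-0.5, 0.9, -0.7]
grip_width: 0.0176
grip_force: 40.0
```

>>> send_rows(motion=[[[-0.4, -0.12, 0], [0, 0, 0], -1], [[-0.66, -0.2, 0], [0, 0, 0], -1], [[-0.66, -0.2, 0], [0, 0, 0], -1], [[-0.66, -0.2, 0], [0, 0, 0], -1], [[-0.66, -0.2, 0], [0, 0, 0], -1], [[-0.66, -0.2, 0], [0, 0, 0], -1], [[0, 0, 0], [0, 0, 0], -1], [[0, 0, 0], [0, 0, 0], -1]])

```text
time_s: 38.05
ee_pos: [0.4418, -0.3575, 0.0792]
eef_rot: [3.139, -0.002, 2.581]
force: [-0.5, 0.7, -0.7]
grip_width: 0.0176
grip_force: 40.0
```

```bash
cat >> h.py <<'E'
C=np.array([.606,-.380]);RY=-.566
def rackpose(x,y): 
    a=np.array([np.cos(RY),np.sin(RY)]);n=np.array([-a[1],a[0]]);return C+x*a+y*n
E
python3 - <<'E'
from h import *
o=get_obs();print(o['ee_pos'],o['eef_rot'],o['qpos'].round(2))
plan(np.r_[rackpose(-.15,-.07),.0145],(np.pi,0,RY+np.pi),6)
c=snap('side');W=cloud(c);H,S,V=hsvof(c)
# blade points in rack frame, z
a=np.array([np.cos(RY),np.sin(RY)]);n=np.array([-a[1],a[0]])
x=(W[...,:2]-C)@a;y=(W[...,:2]-C)@n
for x0 in (-.11,-.09,-.07,-.05,-.04):
    m=(abs(x-x0)<.008)&(abs(y+.07)<.04)&(W[...,2]>.05)&(W[...,2]<.12)
    print(x0,m.sum(),np.median(W[m][:,2]).round(4) if m.any() else '',np.percentile(y[m],[3,97]).round(4) if m.any() else '')
m=(abs(y+.07)<.02)&(W[...,2]>.06)&(W[...,2]<.1);print('tip x',np.percentile(x[m],99))
c=snap('top');W=cloud(c);cv2.imwrite('pics/p9.png',cv2.resize(c['pixels'][120:280,300:440][:,:,::-1],(700,800))[:600])
x=(W[...,:2]-C)@a;y=(W[...,:2]-C)@n
m=(abs(y+.07)<.04)&(W[...,2]>.06)&(W[...,2]<.1)&(x>-.11)
if m.any(): print('top: tip',np.percentile(x[m],99),'y',np.percentile(y[m],[3,97]),np.median(W[m][:,2]))
E
```

```text
[ 0.44183808 -0.35745379  0.07919018] [ 3.13930854e+00 -1.68890691e-03  2.58069409e+00] [-0.75  0.47  1.59  0.    1.08 -1.76]
6 x [[-0.0, -0.01, 0.36], [0.0, -0.0, 0.01]] max 0.36
-0.11 4 0.0755 [-0.0956 -0.0922]
-0.09 46 0.0761 [-0.0974 -0.0627]
-0.07 104 0.0777 [-0.0966 -0.0479]
-0.05 97 0.0769 [-0.0961 -0.0473]
-0.04 102 0.077 [-0.096  -0.0461]
tip x -0.026182493531528694
top: tip 0.009897680096406212 y [-0.09042693 -0.04226625] 0.07764734534407707
```

>>> send_rows(motion=[[[0, -0.01, 0.4], [0, 0, 0.05], -1], [[0, -0.01, 0.5], [0, 0, 0], -1], [[0, 0, 0.5], [0, 0, 0], -1], [[0, 0, 0.4], [0, 0, 0], -1], [[0, 0, 0.25], [0, 0, 0], -1], [[0, 0, 0.1], [0, 0, 0], -1], [[0, 0, 0], [0, 0, 0], -1], [[0, 0, 0], [0, 0, 0], -1]])

```text
time_s: 38.95
ee_pos: [0.4426, -0.3587, 0.0166]
eef_rot: [3.14, 0.002, 2.575]
force: [0.8, 0.7, 0.2]
grip_width: 0.0175
grip_force: 40.0
```

>>> send_rows(motion=[[[-0.2, 0, 0], [0, 0, 0], -1], [[-0.3, 0, 0], [0, 0, 0], -1], [[-0.3, 0, 0], [0, 0, 0], -1], [[-0.3, 0, 0], [0, 0, 0], -1], [[-0.3, 0, 0], [0, 0, 0], -1], [[0, 0, 0], [0, 0, 0], -1]])

```text
time_s: 39.55
ee_pos: [0.4786, -0.3816, 0.0161]
eef_rot: [3.14, 0.001, 2.575]
force: [-0.4, -0.2, -0.5]
grip_width: 0.0175
grip_force: 40.0
```

>>> send_rows(motion=[[[-0.2, 0, 0.05], [0, 0, 0], -1], [[-0.3, 0, 0], [0, 0, 0], -1], [[-0.3, 0, 0], [0, 0, 0], -1], [[-0.3, 0, 0], [0, 0, 0], -1], [[-0.3, 0, 0], [0, 0, 0], -1], [[-0.2, 0, 0], [0, 0, 0], -1], [[-0.1, 0, 0], [0, 0, 0], -1], [[-0.1, 0, 0], [0, 0, 0], -1], [[0, 0, 0], [0, 0, 0], -1]])

```text
time_s: 40.45
ee_pos: [0.5232, -0.41, 0.0144]
eef_rot: [3.14, -0.0, 2.575]
force: [-1.0, 0.4, -0.3]
grip_width: 0.0174
grip_force: 40.0
```

>>> send_rows(motion=[[[-0.1, 0, 0], [0, 0, 0], -1], [[-0.06, 0, 0], [0, 0, 0], -1], [[0, 0, 0], [0, 0, 0], -1]])

```text
time_s: 40.75
ee_pos: [0.524, -0.4107, 0.0129]
eef_rot: [3.139, -0.01, 2.575]
force: [-22.2, 11.5, 3.6]
grip_width: 0.0174
grip_force: 40.0
```

Turner 2 is against the back stop, with 25 N of contact along the slot. I release it and go on to turner 1.

>>> send_rows(motion=[[[0.05, 0, 0], [0, 0, 0], -0.6], [[0, 0, 0], [0, 0, 0], -0.3], [[0, 0, 0], [0, 0, 0], -0.2], [[0, 0, 0], [0, 0, 0], -0.2], [[0, 0, -0.5], [0, 0, 0], -0.2], [[0, 0, -0.8], [0, 0, 0], -0.2], [[0, 0, -1], [0, 0, 0], -0.2], [[0, 0, -1], [0, 0, 0], -0.2], [[0, 0, -1], [0, 0, 0], -0.2], [[0, 0, -0.5], [0, 0, 0], 0]])

```text
time_s: 41.75
ee_pos: [0.5265, -0.4126, 0.1629]
eef_rot: [3.14, 0.005, 2.575]
force: [-0.3, -0.9, 0.3]
grip_width: 0.0425
grip_force: 0.0
```

>>> send_rows(motion=[[[0, 0, 0], [0, 0, 0.84], 0], [[0, 0, 0], [0, 0, 0.84], 0], [[0, 0, 0], [0, 0, 0.84], 0], [[0, 0, 0], [0, 0, 0.84], 0], [[0, 0, 0], [0, 0, 0.84], 0], [[0, 0, 0], [0, 0, 0.84], 0], [[0, 0, 0], [0, 0, 0.84], 0], [[0, 0, 0], [0, 0, 0.84], 0], [[0, 0, 0], [0, 0, 0.84], 0], [[0, 0, 0], [0, 0, 0.84], 0], [[0, 0, 0], [0, 0, 0.84], 0], [[0, 0, 0], [0, 0, 0.84], 0]])

```text
time_s: 42.95
ee_pos: [0.5258, -0.4119, 0.1587]
eef_rot: [3.141, -0.002, 1.361]
force: [0.2, -0.0, -0.4]
grip_width: 0.0469
grip_force: 0.0
```

>>> send_rows(motion=[[[0.78, -0.38, 0], [0, 0, 0], 0], [[0.78, -0.38, 0], [0, 0, 0], 0], [[0.78, -0.38, 0], [0, 0, 0], 0], [[0.78, -0.38, 0], [0, 0, 0], 0], [[0.78, -0.38, 0], [0, 0, 0], 0], [[0.78, -0.38, 0], [0, 0, 0], 0], [[0.78, -0.38, 0], [0, 0, 0], 0], [[0.78, -0.38, 0], [0, 0, 0], 0], [[0.78, -0.38, 0], [0, 0, 0], 0], [[0.78, -0.38, 0], [0, 0, 0], 0], [[0.78, -0.38, 0], [0, 0, 0], 0], [[0.78, -0.38, 0], [0, 0, 0], 0]])

```text
time_s: 44.15
ee_pos: [0.4488, -0.1082, 0.1591]
eef_rot: [3.14, -0.001, 1.365]
force: [-0.1, -0.0, -1.3]
grip_width: 0.0471
grip_force: 0.0
```

>>> send_rows(motion=[[[0.78, -0.38, 0], [0, 0, 0], 0], [[0.78, -0.38, 0], [0, 0, 0], 0], [[0, 0, 0], [0, 0, 0], 0], [[0, 0, 0], [0, 0, 0], 0]])

```text
time_s: 44.55
ee_pos: [0.4366, -0.0586, 0.1592]
eef_rot: [3.14, -0.001, 1.366]
force: [-0.2, -0.1, -0.8]
grip_width: 0.0471
grip_force: 0.0
```

```bash
cat >> h.py <<'E'
def whandle(near,yawt):
    o=get_obs();c=snap('wrist');W=cloud(c);H,S,V=hsvof(c)
    m=(H>13)&(H<40)&(S<170)&(V>90)&(W[...,2]>.014)&(W[...,2]<.026)&(np.hypot(W[...,0]-near[0],W[...,1]-near[1])<.08)
    P=W[m][:,:2];a=P.mean(0);w,E=np.linalg.eigh(np.cov((P-a).T));e=E[:,1];e=e*np.sign(e@[np.cos(yawt),np.sin(yawt)]);s=(P-a)@e
    mid=a+e*(s.max()+s.min())/2
    print('tcp',o['ee_pos'],o['eef_rot'],'q',o['qpos'].round(2));print('handle',a,'mid',mid,'yaw',np.arctan2(e[1],e[0]),'L',np.ptp(s),m.sum())
    return a,np.arctan2(e[1],e[0])
E
python3 - <<'E'
from h import *
a,y=whandle((.4352,-.0558),1.361)
s=plan(np.r_[a,.1],(np.pi,0,y),3)
c=snap('top');print(turner(c,(225,285,195,235)))
P=ray(c,mask(c,(336,440,125,265),(hsvof(c)[2]>140)),.01)
cv2.imwrite('pics/p10.png',cv2.resize(c['pixels'][120:260,290:450][:,:,::-1],(640,560)))
E
```

```text
tcp [ 0.43661259 -0.05863755  0.15922039] [ 3.13980112e+00 -1.36444283e-03  1.36621162e+00] q [-0.22  0.1   1.87  0.    1.17 -0.01]
handle [ 0.4338487 -0.0542443] mid [ 0.43344688 -0.05608839] yaw 1.3562542450981032 L 0.08930767469404977 1224
3 x [[0.05, -0.04, 0.66], [0.0, -0.0, 0.03]] max 0.66
{'org': array([0.4229, 0.1175]), 'hmid': array([0.4152, 0.1618]), 'yaw': -1.3974, 'L': 0.1779, 'n': 515}
```

View pics/p10.png

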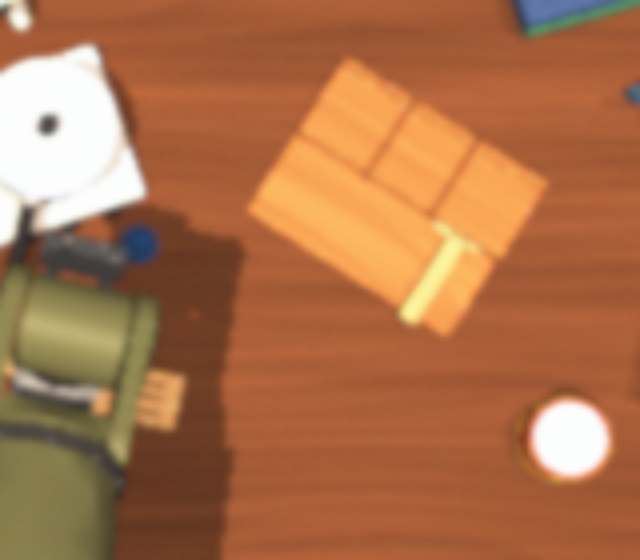

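Turner 2 lies in slot 0, with its handle at (430,280) on the porch and only a thin strip of blade showing at (460,240). I pick turner 1.

>>> send_rows(motion=[[[0.1, -0.12, 0.5], [0, 0, 0.08], 0], [[0, 0, 0.9], [0, 0, 0], 0], [[0, 0, 0.9], [0, 0, 0], 0], [[0, 0, 0.9], [0, 0, 0], 0], [[0, 0, 0.8], [0, 0, 0], 0], [[0, 0, 0.6], [0, 0, 0], 0], [[0, 0, 0.4], [0, 0, 0], 0], [[0, 0, 0.14], [0, 0, 0], 0], [[0, 0, 0], [0, 0, 0], 0]])

```text
time_s: 45.55
ee_pos: [0.4339, -0.0552, 0.0047]
eef_rot: [3.141, -0.001, 1.355]
force: [1.0, 0.6, 0.1]
grip_width: 0.0471
grip_force: 0.0
```

>>> send_rows(motion=[[[0, 0, 0], [0, 0, 0], -1], [[0, 0, 0], [0, 0, 0], -1], [[0, 0, 0], [0, 0, 0], -1], [[0, 0, 0], [0, 0, 0], -1], [[0, 0, 0], [0, 0, 0], -1], [[0, 0, 0], [0, 0, 0], -1], [[0, 0, 0], [0, 0, 0], -1]], squeeze=40)

```text
time_s: 46.25
ee_pos: [0.4341, -0.0549, 0.0051]
eef_rot: [3.14, -0.001, 1.356]
force: [-1.6, -0.3, 6.2]
grip_width: 0.0171
grip_force: 40.0
```

>>> send_rows(motion=[[[0, 0, -0.3], [0, 0, 0], -1], [[0, 0, -0.7], [0, 0, 0], -1], [[0, 0, -0.9], [0, 0, 0], -1], [[0, 0, -0.9], [0, 0, 0], -1], [[0, 0, -0.5], [0, 0, 0], -1], [[0, 0, 0], [0, 0, 0], -1]])

```text
time_s: 46.85
ee_pos: [0.4346, -0.0552, 0.1059]
eef_rot: [3.136, -0.002, 1.356]
force: [-0.3, -0.1, -1.4]
grip_width: 0.0175
grip_force: 40.0
```

>>> send_rows(motion=[[[0, 0, 0], [0, 0, -0.85], -1], [[0, 0, 0], [0, 0, -0.85], -1], [[0, 0, 0], [0, 0, -0.85], -1], [[0, 0, 0], [0, 0, -0.85], -1], [[0, 0, 0], [0, 0, -0.85], -1], [[0, 0, 0], [0, 0, -0.85], -1], [[0, 0, 0], [0, 0, -0.85], -1], [[0, 0, 0], [0, 0, -0.85], -1], [[0, 0, 0], [0, 0, -0.85], -1], [[0, 0, 0], [0, 0, -0.85], -1], [[0, 0, 0], [0, 0, -0.85], -1], [[0, 0, 0], [0, 0, -0.85], -1]])

```text
time_s: 48.05
ee_pos: [0.4332, -0.0549, 0.1028]
eef_rot: [3.14, -0.001, 2.584]
force: [0.3, -0.7, -0.8]
grip_width: 0.0181
grip_force: 40.0
```

>>> send_rows(motion=[[[-0.36, -0.38, 0], [0, 0, 0], -1], [[-0.71, -0.76, 0], [0, 0, 0], -1], [[-0.71, -0.76, 0], [0, 0, 0], -1], [[-0.71, -0.76, 0], [0, 0, 0], -1], [[-0.71, -0.76, 0], [0, 0, 0], -1], [[-0.71, -0.76, 0], [0, 0, 0], -1], [[-0.71, -0.76, 0], [0, 0, 0], -1], [[-0.71, -0.76, 0], [0, 0, 0], -1], [[-0.35, -0.38, 0], [0, 0, 0], -1], [[0, 0, 0], [0, 0, 0], -1], [[0, 0, 0], [0, 0, 0], -1]])

```text
time_s: 49.15
ee_pos: [0.4802, -0.2995, 0.1026]
eef_rot: [3.14, -0.001, 2.579]
force: [-0.1, 0.4, -0.8]
grip_width: 0.0175
grip_force: 40.0
```

```bash
cat >> h.py <<'E'
def preins(sy):
    o=get_obs();print(o['ee_pos'],o['eef_rot'],o['qpos'].round(2))
    plan(np.r_[rackpose(-.15,sy),.015],(np.pi,0,RY+np.pi),6)
    c=snap('side');W=cloud(c)
    a=np.array([np.cos(RY),np.sin(RY)]);n=np.array([-a[1],a[0]]);x=(W[...,:2]-C)@a;y=(W[...,:2]-C)@n;z0=o['ee_pos'][2]
    for x0 in (-.07,-.05,-.04):
        m=(abs(x-x0)<.008)&(abs(y-sy)<.04)&(abs(W[...,2]-z0)<.02)
        print(x0,m.sum(),np.median(W[m][:,2]).round(4) if m.any() else '',np.percentile(y[m],[3,97]).round(4) if m.any() else '')
    m=(abs(y-sy)<.02)&(abs(W[...,2]-z0)<.02);print('tip x',np.percentile(x[m],99))
E
python3 -c "
from h import *
preins(0)"
```

```text
[ 0.48018901 -0.29952504  0.10255905] [ 3.13954284e+00 -9.27883699e-04  2.57922055e+00] [-0.62  0.44  1.58  0.    1.12 -1.63]
6 x [[0.0, -0.0, 0.49], [0.0, -0.0, 0.01]] max 0.49
-0.07 96 0.1015 [-0.0261  0.0226]
-0.05 96 0.101 [-0.0259  0.0228]
-0.04 99 0.1009 [-0.0263  0.02  ]
tip x -0.02481046702846617
```

>>> send_rows(motion=[[[0, 0, 0.5], [0, 0, 0.04], -1], [[0, 0, 0.7], [0, 0, 0], -1], [[0, 0, 0.7], [0, 0, 0], -1], [[0, 0, 0.5], [0, 0, 0], -1], [[0, 0, 0.3], [0, 0, 0], -1], [[0, 0, 0.2], [0, 0, 0], -1], [[0, 0, 0], [0, 0, 0], -1], [[0, 0, 0], [0, 0, 0], -1]])

```text
time_s: 50.0
ee_pos: [0.4811, -0.3002, 0.0171]
eef_rot: [3.14, 0.002, 2.575]
force: [-0.7, -1.1, -0.8]
grip_width: 0.0181
grip_force: 40.0
```

>>> send_rows(motion=[[[-0.2, 0, 0], [0, 0, 0], -1], [[-0.3, 0, 0], [0, 0, 0], -1], [[-0.3, 0, 0], [0, 0, 0], -1], [[-0.3, 0, 0], [0, 0, 0], -1], [[-0.3, 0, 0], [0, 0, 0], -1], [[0, 0, 0], [0, 0, 0], -1]])

```text
time_s: 50.6
ee_pos: [0.5121, -0.3199, 0.0135]
eef_rot: [3.139, -0.015, 2.575]
force: [-26.6, 14.9, 2.5]
grip_width: 0.0175
grip_force: 40.0
```

The blade touched the roof edge because it was slightly too high. I back off, lower and re-measure.

>>> send_rows(motion=[[[0.5, 0, 0], [0, 0, 0], -1], [[0.6, 0, 0], [0, 0, 0], -1], [[0.3, 0, 0], [0, 0, 0], -1], [[0, 0, 0], [0, 0, 0], -1], [[0, 0, 0], [0, 0, 0], -1]])

```text
time_s: 51.1
ee_pos: [0.4816, -0.3006, 0.0169]
eef_rot: [3.14, 0.002, 2.575]
force: [-0.1, -1.1, -0.5]
grip_width: 0.0178
grip_force: 40.0
```

```bash
python3 - <<'E'
from h import *
o=get_obs();print(o['ee_pos'],o['eef_rot'],o['force'])
c=snap('side');W=cloud(c)
a=np.array([np.cos(RY),np.sin(RY)]);n=np.array([-a[1],a[0]]);x=(W[...,:2]-C)@a;y=(W[...,:2]-C)@n
print('tcp rack x',(o['ee_pos'][:2]-C)@a,(o['ee_pos'][:2]-C)@n)
H,S,V=hsvof(c)
for x0 in np.arange(-.085,.02,.01):
    m=(abs(x-x0)<.005)&(abs(y)<.02); m2=(abs(x-x0)<.005)&(abs(y)<.05)&(W[...,2]>.01)
    print(x0.round(3),np.median(W[m][:,2]).round(4),np.median(S[m]),np.median(H[m]),np.percentile(y[m2],[3,97]).round(3) if m2.any() else '')
cv2.imwrite('pics/s11.png',cv2.resize(c['pixels'][220:340,330:450][:,:,::-1],(600,600),interpolation=cv2.INTER_CUBIC))
E
```

```text
[ 0.48155768 -0.30055547  0.01694109] [3.13979415e+00 1.72865707e-03 2.57467552e+00] [-0.08169914 -1.13077814 -0.52822685]
tcp rack x -0.14763882269785747 0.00032191735907194374
-0.085 0.0191 105.5 14.0 [-0.027  0.017]
-0.075 0.0186 117.0 14.0 [-0.028  0.02 ]
-0.065 0.0199 115.0 15.0 [-0.028  0.019]
-0.055 0.0196 112.0 15.0 [-0.03   0.022]
-0.045 0.0204 98.0 19.5 [-0.028  0.02 ]
-0.035 0.0079 113.0 16.0 [-0.024  0.018]
-0.025 0.0043 141.5 11.0 [-0.025  0.021]
-0.015 0.0039 139.0 12.0 [-0.031  0.023]
-0.005 0.0055 97.5 21.5 [-0.045  0.045]
0.005 0.0221 104.0 21.0 [-0.047  0.045]
0.015 0.0225 102.0 21.0 [-0.047  0.045]
```

View pics/s11.png

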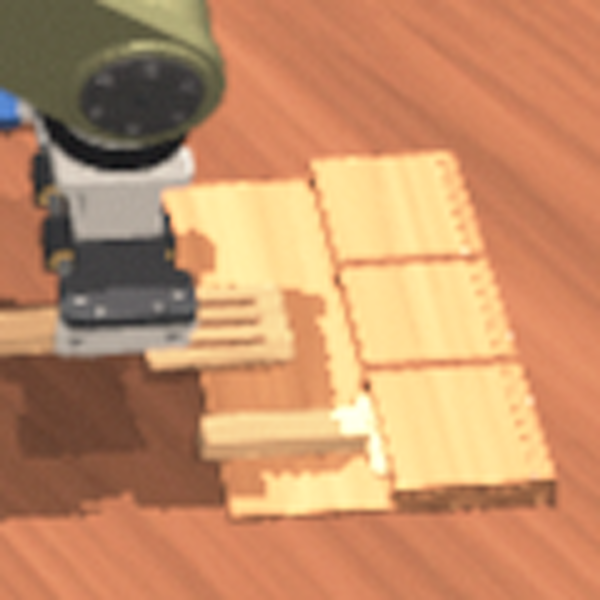

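The turner slid about 14 mm back in the grip and pitched up slightly, with its tip at crop (290,320). I set it down flat in front of the rack and regrasp it at the handle's middle.

>>> send_rows(motion=[[[0.2, 0, -0.3], [0, 0, 0], -1], [[0.5, 0, 0], [0, 0, 0], -1], [[0.7, 0, 0], [0, 0, 0], -1], [[0.7, 0, 0], [0, 0, 0], -1], [[0.5, 0, 0], [0, 0, 0], -1], [[0.3, 0, 0], [0, 0, 0], -1], [[0, 0, 0.3], [0, 0, 0], -1], [[0, 0, 0.3], [0, 0, 0], -1], [[0, 0, 0.1], [0, 0, 0], -1], [[0, 0, 0], [0, 0, 0], -1]])

```text
time_s: 52.15
ee_pos: [0.408, -0.2537, 0.0042]
eef_rot: [3.14, 0.001, 2.575]
force: [0.9, -0.2, 2.3]
grip_width: 0.0172
grip_force: 40.0
```

>>> send_rows(motion=[[[0, 0, 0], [0, 0, 0], -0.5], [[0, 0, 0], [0, 0, 0], -0.2], [[0, 0, 0], [0, 0, 0], 0], [[0, 0, 0], [0, 0, 0], 0], [[0, 0, -0.6], [0, 0, 0], 0], [[-0.6, 0, -1], [0, 0, 0], 0], [[-0.8, 0, -1], [0, 0, 0], 0], [[-0.3, 0, -1], [0, 0, 0], 0], [[0, 0, -1], [0, 0, 0], 0], [[0, 0, 0], [0, 0, 0], 0], [[0, 0, 0], [0, 0, 0], 0]])

```text
time_s: 53.25
ee_pos: [0.4502, -0.2808, 0.1425]
eef_rot: [3.14, 0.001, 2.575]
force: [-0.0, 0.4, 0.4]
grip_width: 0.047
grip_force: 0.0
```

```bash
python3 - <<'E'
from h import *
a,y=whandle((.40,-.25),2.575)
plan(np.r_[a,.005],(np.pi,0,y),6)
E
```

```text
tcp [ 0.45023363 -0.28082571  0.14249027] [3.13976781e+00 1.29715509e-03 2.57474871e+00] q [-0.63  0.32  1.65  0.    1.17 -1.63]
handle [ 0.39491416 -0.24537855] mid [ 0.39624782 -0.24622831] yaw 2.574288819388153 L 0.08864719399970611 1606
6 x [[0.36, -0.0, 0.76], [0.0, -0.0, 0.0]] max 0.76
```

>>> send_rows(motion=[[[0.5, 0, 0.5], [0, 0, 0], 0], [[0.8, 0, 0.8], [0, 0, 0], 0], [[0.6, 0, 0.8], [0, 0, 0], 0], [[0.26, 0, 0.8], [0, 0, 0], 0], [[0, 0, 0.8], [0, 0, 0], 0], [[0, 0, 0.5], [0, 0, 0], 0], [[0, 0, 0.3], [0, 0, 0], 0], [[0, 0, 0.08], [0, 0, 0], 0], [[0, 0, 0], [0, 0, 0], 0], [[0, 0, 0], [0, 0, 0], 0]])

```text
time_s: 54.3
ee_pos: [0.3961, -0.2461, 0.0056]
eef_rot: [3.14, 0.001, 2.575]
force: [-1.3, -0.9, -0.2]
grip_width: 0.047
grip_force: 0.0
```

>>> send_rows(motion=[[[0, 0, 0], [0, 0, 0], -1], [[0, 0, 0], [0, 0, 0], -1], [[0, 0, 0], [0, 0, 0], -1], [[0, 0, 0], [0, 0, 0], -1], [[0, 0, 0], [0, 0, 0], -1], [[0, 0, 0], [0, 0, 0], -1], [[0, 0, 0], [0, 0, 0], -1]], squeeze=50)

```text
time_s: 55.0
ee_pos: [0.3959, -0.2459, 0.0052]
eef_rot: [3.14, 0.001, 2.575]
force: [-1.2, 1.0, 3.7]
grip_width: 0.0176
grip_force: 50.0
```

>>> send_rows(motion=[[[0, 0, -0.15], [0, 0, 0], -1], [[0, 0, -0.13], [0, 0, 0], -1], [[0, 0, 0], [0, 0, 0], -1], [[0, 0, 0], [0, 0, 0], -1]])

```text
time_s: 55.4
ee_pos: [0.3958, -0.2459, 0.0136]
eef_rot: [3.14, 0.001, 2.575]
force: [-0.7, 0.4, -1.0]
grip_width: 0.0175
grip_force: 50.0
```

>>> send_rows(motion=[[[-0.3, 0, 0], [0, 0, 0], -1], [[-0.6, 0, 0], [0, 0, 0], -1], [[-0.6, 0, 0], [0, 0, 0], -1], [[-0.6, 0, 0], [0, 0, 0], -1], [[-0.6, 0, 0], [0, 0, 0], -1], [[-0.5, 0, 0], [0, 0, 0], -1], [[-0.3, 0, 0], [0, 0, 0], -1], [[0, 0, 0], [0, 0, 0], -1], [[0, 0, 0], [0, 0, 0], -1]])

```text
time_s: 56.3
ee_pos: [0.484, -0.302, 0.0132]
eef_rot: [3.14, -0.0, 2.575]
force: [0.4, 0.5, -1.1]
grip_width: 0.0177
grip_force: 50.0
```

>>> send_rows(motion=[[[-0.2, 0, 0], [0, 0, 0], -1], [[-0.2, 0, 0], [0, 0, 0], -1], [[-0.2, 0, 0], [0, 0, 0], -1], [[-0.2, 0, 0], [0, 0, 0], -1], [[0, 0, 0], [0, 0, 0], -1]])

```text
time_s: 56.8
ee_pos: [0.5052, -0.3156, 0.0136]
eef_rot: [3.14, 0.001, 2.575]
force: [0.8, 0.6, 0.1]
grip_width: 0.0178
grip_force: 50.0
```

>>> send_rows(motion=[[[-0.2, 0, 0], [0, 0, 0], -1], [[-0.2, 0, 0], [0, 0, 0], -1], [[-0.2, 0, 0], [0, 0, 0], -1], [[0, 0, 0], [0, 0, 0], -1]])

```text
time_s: 57.2
ee_pos: [0.5204, -0.3252, 0.0136]
eef_rot: [3.14, 0.001, 2.575]
force: [-0.2, 1.1, -1.1]
grip_width: 0.0174
grip_force: 50.0
```

It is in the slot with no contact. Push it home.

>>> send_rows(motion=[[[-0.2, 0, 0], [0, 0, 0], -1], [[-0.3, 0, 0], [0, 0, 0], -1], [[-0.3, 0, 0], [0, 0, 0], -1], [[-0.3, 0, 0], [0, 0, 0], -1], [[-0.2, 0, 0], [0, 0, 0], -1], [[-0.1, 0, 0], [0, 0, 0], -1], [[-0.1, 0, 0], [0, 0, 0], -1], [[-0.06, 0, 0], [0, 0, 0], -1], [[0, 0, 0], [0, 0, 0], -1]])

```text
time_s: 58.1
ee_pos: [0.5593, -0.35, 0.0136]
eef_rot: [3.14, 0.001, 2.575]
force: [0.4, -0.4, -1.0]
grip_width: 0.0177
grip_force: 50.0
```

>>> send_rows(motion=[[[-0.1, 0, 0], [0, 0, 0], -1], [[-0.06, 0, 0], [0, 0, 0], -1], [[-0.04, 0, 0], [0, 0, 0], -1], [[0, 0, 0], [0, 0, 0], -1]])

```text
time_s: 58.5
ee_pos: [0.562, -0.352, 0.0125]
eef_rot: [3.14, -0.007, 2.575]
force: [-16.7, 8.2, 3.1]
grip_width: 0.0177
grip_force: 50.0
```

Turner 1 is home. Release it and go to turner 0.

>>> send_rows(motion=[[[0.05, 0, 0], [0, 0, 0], -0.6], [[0, 0, 0], [0, 0, 0], -0.3], [[0, 0, 0], [0, 0, 0], -0.2], [[0, 0, 0], [0, 0, 0], -0.2], [[0, 0, -0.5], [0, 0, 0], -0.2], [[0, 0, -0.8], [0, 0, 0], -0.2], [[0, 0, -1], [0, 0, 0], -0.2], [[0, 0, -1], [0, 0, 0], -0.2], [[0, 0, -1], [0, 0, 0], -0.2], [[0, 0, -0.5], [0, 0, 0], 0]], squeeze=20)

```text
time_s: 59.5
ee_pos: [0.5636, -0.353, 0.1618]
eef_rot: [3.14, 0.005, 2.575]
force: [-0.3, -0.5, 0.4]
grip_width: 0.0424
grip_force: 0.0
```

>>> send_rows(motion=[[[0, 0, 0], [0, 0, 0.87], 0], [[0, 0, 0], [0, 0, 0.87], 0], [[0, 0, 0], [0, 0, 0.87], 0], [[0, 0, 0], [0, 0, 0.87], 0], [[0, 0, 0], [0, 0, 0.87], 0], [[0, 0, 0], [0, 0, 0.87], 0], [[0, 0, 0], [0, 0, 0.87], 0], [[0, 0, 0], [0, 0, 0.87], 0], [[0, 0, 0], [0, 0, 0], 0]])

```text
time_s: 60.4
ee_pos: [0.5628, -0.3525, 0.1576]
eef_rot: [3.14, -0.001, 1.738]
force: [-0.2, 0.5, -1.1]
grip_width: 0.0474
grip_force: 0.0
```

>>> send_rows(motion=[[[0.45, -0.05, 0], [0, 0, 0], 0], [[0.89, -0.09, 0], [0, 0, 0], 0], [[0.89, -0.09, 0], [0, 0, 0], 0], [[0.89, -0.09, 0], [0, 0, 0], 0], [[0.89, -0.09, 0], [0, 0, 0], 0], [[0.89, -0.09, 0], [0, 0, 0], 0], [[0.89, -0.09, 0], [0, 0, 0], 0], [[0.89, -0.09, 0], [0, 0, 0], 0], [[0.89, -0.09, 0], [0, 0, 0], 0], [[0.89, -0.09, 0], [0, 0, 0], 0]])

```text
time_s: 61.4
ee_pos: [0.4943, -0.1057, 0.1579]
eef_rot: [3.14, -0.001, 1.743]
force: [-0.0, 0.4, 0.1]
grip_width: 0.0467
grip_force: 0.0
```

>>> send_rows(motion=[[[0.89, -0.09, 0], [0, 0, 0], 0], [[0.89, -0.09, 0], [0, 0, 0], 0], [[0.89, -0.09, 0], [0, 0, 0], 0], [[0.89, -0.09, 0], [0, 0, 0], 0], [[0.89, -0.09, 0], [0, 0, 0], 0], [[0.89, -0.09, 0], [0, 0, 0], 0], [[0.89, -0.09, 0], [0, 0, 0], 0], [[0.89, -0.09, 0], [0, 0, 0], 0], [[0.89, -0.09, 0], [0, 0, 0], 0], [[0.4, -0.05, 0], [0, 0, 0], 0], [[0, 0, 0], [0, 0, 0], 0], [[0, 0, 0], [0, 0, 0], 0]])

```text
time_s: 62.6
ee_pos: [0.4272, 0.1372, 0.158]
eef_rot: [3.14, -0.001, 1.741]
force: [0.2, -0.4, -0.0]
grip_width: 0.0473
grip_force: 0.0
```

```bash
python3 - <<'E'
from h import *
a,y=whandle((.415,.162),1.745)
plan(np.r_[a,.005],(np.pi,0,y),8)
E
```

```text
tcp [0.42718304 0.1371564  0.15801885] [ 3.13970900e+00 -6.74521735e-04  1.74080756e+00] q [0.23 0.12 1.85 0.   1.16 0.06]
handle [0.41351501 0.16330097] mid [0.41387959 0.16120041] yaw 1.742647326504585 L 0.0894358574825064 1336
8 x [[0.12, -0.04, 0.64], [0.0, -0.0, -0.0]] max 0.64
```

>>> send_rows(motion=[[[0.45, -0.15, 0], [0, 0, 0], 0], [[0.44, -0.15, 0.5], [0, 0, 0], 0], [[0, 0, 0.9], [0, 0, 0], 0], [[0, 0, 0.9], [0, 0, 0], 0], [[0, 0, 0.9], [0, 0, 0], 0], [[0, 0, 0.8], [0, 0, 0], 0], [[0, 0, 0.6], [0, 0, 0], 0], [[0, 0, 0.4], [0, 0, 0], 0], [[0, 0, 0.1], [0, 0, 0], 0], [[0, 0, 0], [0, 0, 0], 0], [[0, 0, 0], [0, 0, 0], 0]])

```text
time_s: 63.75
ee_pos: [0.4144, 0.1627, 0.0057]
eef_rot: [3.139, -0.001, 1.739]
force: [0.6, -0.4, -0.3]
grip_width: 0.0468
grip_force: 0.0
```

>>> send_rows(motion=[[[0, 0, 0], [0, 0, 0], -1], [[0, 0, 0], [0, 0, 0], -1], [[0, 0, 0], [0, 0, 0], -1], [[0, 0, 0], [0, 0, 0], -1], [[0, 0, 0], [0, 0, 0], -1], [[0, 0, 0], [0, 0, 0], -1], [[0, 0, 0], [0, 0, 0], -1]], squeeze=50)

```text
time_s: 64.45
ee_pos: [0.4139, 0.1627, 0.0051]
eef_rot: [3.14, -0.001, 1.74]
force: [-1.5, 0.9, 4.2]
grip_width: 0.0172
grip_force: 50.0
```

>>> send_rows(motion=[[[0, 0, -0.3], [0, 0, 0], -1], [[0, 0, -0.7], [0, 0, 0], -1], [[0, 0, -0.9], [0, 0, 0], -1], [[0, 0, -0.9], [0, 0, 0], -1], [[0, 0, -0.8], [0, 0, 0], -1], [[0, 0, -0.4], [0, 0, 0], -1], [[0, 0, 0], [0, 0, 0], -1]])

```text
time_s: 65.15
ee_pos: [0.4142, 0.1627, 0.1262]
eef_rot: [3.137, -0.001, 1.74]
force: [-0.0, 0.0, -1.4]
grip_width: 0.0176
grip_force: 50.0
```

>>> send_rows(motion=[[[0, 0, 0], [0, 0, -0.87], -1], [[0, 0, 0], [0, 0, -0.87], -1], [[0, 0, 0], [0, 0, -0.87], -1], [[0, 0, 0], [0, 0, -0.87], -1], [[0, 0, 0], [0, 0, -0.87], -1], [[0, 0, 0], [0, 0, -0.87], -1], [[0, 0, 0], [0, 0, -0.87], -1], [[0, 0, 0], [0, 0, -0.87], -1], [[0, 0, 0], [0, 0, 0], -1]])

```text
time_s: 66.05
ee_pos: [0.4131, 0.1623, 0.1237]
eef_rot: [3.141, -0.001, 2.576]
force: [0.2, 0.5, -1.1]
grip_width: 0.0175
grip_force: 50.0
```

>>> send_rows(motion=[[[-0.56, -0.79, 0], [0, 0, 0], -1], [[-0.56, -0.79, 0], [0, 0, 0], -1], [[-0.56, -0.79, 0], [0, 0, 0], -1], [[-0.56, -0.79, 0], [0, 0, 0], -1], [[-0.56, -0.79, 0], [0, 0, 0], -1], [[-0.56, -0.79, 0], [0, 0, 0], -1], [[-0.56, -0.79, 0], [0, 0, 0], -1], [[-0.56, -0.79, 0], [0, 0, 0], -1], [[-0.56, -0.79, 0], [0, 0, 0], -1], [[-0.56, -0.79, 0], [0, 0, 0], -1], [[-0.56, -0.79, 0], [0, 0, 0], -1], [[-0.56, -0.79, 0], [0, 0, 0], -1]])

```text
time_s: 67.25
ee_pos: [0.4306, -0.1867, 0.1237]
eef_rot: [3.14, -0.001, 2.571]
force: [0.0, -0.1, -0.4]
grip_width: 0.0174
grip_force: 50.0
```

>>> send_rows(motion=[[[0, 0, 0.5], [0, 0, 0], -1], [[0, 0, 0.6], [0, 0, 0], -1], [[0, 0, 0.6], [0, 0, 0], -1], [[0, 0, 0.5], [0, 0, 0], -1], [[0, 0, 0], [0, 0, 0], -1], [[0, 0, 0], [0, 0, 0], -1]])

```text
time_s: 67.85
ee_pos: [0.431, -0.1855, 0.0585]
eef_rot: [3.14, -0.0, 2.573]
force: [-0.6, -0.2, 0.6]
grip_width: 0.0171
grip_force: 50.0
```

```bash
python3 - <<'E'
from h import *
o=get_obs();print(o['ee_pos'],o['eef_rot'])
plan(np.r_[rackpose(-.25,.07),.0138],(np.pi,0,RY+np.pi),3)
E
```

```text
[ 0.43100527 -0.18548401  0.0584723 ] [ 3.13982934e+00 -1.56783818e-04  2.57299611e+00]
3 x [[-0.02, -0.0, 0.5], [0.0, -0.0, -0.01]] max 0.5
```

>>> send_rows(motion=[[[0, 0, 0.4], [0, 0, 0], -1], [[0, 0, 0.5], [0, 0, 0], -1], [[0, 0, 0.4], [0, 0, 0], -1], [[0, 0, 0.2], [0, 0, 0], -1], [[0, 0, 0], [0, 0, 0], -1], [[0, 0, 0], [0, 0, 0], -1]])

```text
time_s: 68.45
ee_pos: [0.4314, -0.1856, 0.0139]
eef_rot: [3.14, 0.001, 2.575]
force: [0.3, 0.5, -0.7]
grip_width: 0.0176
grip_force: 50.0
```

>>> send_rows(motion=[[[-0.3, 0, 0.02], [0, 0, 0], -1], [[-0.6, 0, 0], [0, 0, 0], -1], [[-0.6, 0, 0], [0, 0, 0], -1], [[-0.6, 0, 0], [0, 0, 0], -1], [[-0.6, 0, 0], [0, 0, 0], -1], [[-0.5, 0, 0], [0, 0, 0], -1], [[-0.3, 0, 0], [0, 0, 0], -1], [[-0.2, 0, 0], [0, 0, 0], -1], [[-0.2, 0, 0], [0, 0, 0], -1], [[-0.2, 0, 0], [0, 0, 0], -1], [[0, 0, 0], [0, 0, 0], -1]])

```text
time_s: 69.55
ee_pos: [0.5354, -0.2518, 0.0132]
eef_rot: [3.14, 0.001, 2.575]
force: [-0.1, 0.5, -0.8]
grip_width: 0.0178
grip_force: 50.0
```

>>> send_rows(motion=[[[-0.2, 0, 0], [0, 0, 0], -1], [[-0.2, 0, 0], [0, 0, 0], -1], [[-0.2, 0, 0], [0, 0, 0], -1], [[-0.2, 0, 0], [0, 0, 0], -1], [[0, 0, 0], [0, 0, 0], -1]])

```text
time_s: 70.05
ee_pos: [0.5558, -0.2648, 0.0131]
eef_rot: [3.14, 0.001, 2.575]
force: [0.5, -0.7, -0.7]
grip_width: 0.0176
grip_force: 50.0
```

>>> send_rows(motion=[[[-0.2, 0, 0], [0, 0, 0], -1], [[-0.3, 0, 0], [0, 0, 0], -1], [[-0.3, 0, 0], [0, 0, 0], -1], [[-0.3, 0, 0], [0, 0, 0], -1], [[-0.2, 0, 0], [0, 0, 0], -1], [[-0.2, 0, 0], [0, 0, 0], -1], [[-0.1, 0, 0], [0, 0, 0], -1], [[-0.1, 0, 0], [0, 0, 0], -1], [[0, 0, 0], [0, 0, 0], -1]])

```text
time_s: 70.95
ee_pos: [0.5982, -0.2919, 0.013]
eef_rot: [3.14, 0.0, 2.575]
force: [-0.1, 1.1, -1.1]
grip_width: 0.0177
grip_force: 50.0
```

>>> send_rows(motion=[[[-0.08, 0, 0], [0, 0, 0], -1], [[-0.06, 0, 0], [0, 0, 0], -1], [[0, 0, 0], [0, 0, 0], -1]])

```text
time_s: 71.25
ee_pos: [0.5987, -0.2924, 0.0116]
eef_rot: [3.141, -0.009, 2.575]
force: [-20.7, 9.8, 4.6]
grip_width: 0.0175
grip_force: 50.0
```

Turner 0 is home. I release it, retreat clear of the view and check everything.

>>> send_rows(motion=[[[0.05, 0, 0], [0, 0, 0], -0.6], [[0, 0, 0], [0, 0, 0], -0.3], [[0, 0, 0], [0, 0, 0], -0.2], [[0, 0, 0], [0, 0, 0], -0.2], [[0, 0, -0.5], [0, 0, 0], -0.2], [[0, 0, -0.8], [0, 0, 0], -0.2], [[0, 0, -1], [0, 0, 0], -0.2], [[0, 0, -1], [0, 0, 0], -0.2], [[0, 0, -1], [0, 0, 0], -0.2], [[0, 0, -0.5], [0, 0, 0], 0]], squeeze=20)

```text
time_s: 72.25
ee_pos: [0.601, -0.2939, 0.1614]
eef_rot: [3.14, 0.005, 2.575]
force: [0.6, 0.2, 0.1]
grip_width: 0.043
grip_force: 0.0
```

>>> send_rows(motion=[[[0.8, 0, -0.3], [0, 0, 0], 0], [[1, 0, -0.3], [0, 0, 0], 0], [[1, 0, 0], [0, 0, 0], 0], [[1, 0, 0], [0, 0, 0], 0], [[1, 0, 0], [0, 0, 0], 0], [[1, 0, 0], [0, 0, 0], 0], [[1, 0, 0], [0, 0, 0], 0], [[0.8, 0, 0], [0, 0, 0], 0], [[0, 0, 0], [0, 0, 0], 0], [[0, 0, 0], [0, 0, 0], 0]])

```text
time_s: 73.25
ee_pos: [0.4082, -0.1712, 0.1755]
eef_rot: [3.14, 0.002, 2.575]
force: [-0.9, -0.5, 0.4]
grip_width: 0.0464
grip_force: 0.0
```

```bash
python3 - <<'E'
from h import *
o=get_obs();print(o['ee_pos'],o['force'])
a=np.array([np.cos(RY),np.sin(RY)]);n=np.array([-a[1],a[0]])
ct=snap('top');cs=snap('side')
for nm,c in (('top',ct),('side',cs)):
    W=cloud(c);H,S,V=hsvof(c)
    m=(W[...,2]>.09)&(W[...,2]<.112)&(np.hypot(W[...,0]-.646,W[...,1]+.049)<.09)&(S<60)&(V>90)
    q=W[m]
    if len(q)>50:
        A=np.c_[q[:,:2]-q[:,:2].mean(0),np.ones(len(q))];print(nm,'lid',len(q),np.linalg.lstsq(A,q[:,2],rcond=None)[0],q.mean(0))
    x=(W[...,:2]-C)@a;y=(W[...,:2]-C)@n
    for sy in (-.07,0,.07):
        m=(abs(y-sy)<.007)&(W[...,2]>.019)&(W[...,2]<.035)&(x<-.004)&(x>-.13)
        print(nm,sy,'handle end x',np.percentile(x[m],[1,99]).round(4) if m.any() else None,m.sum())
A=ct['pixels'][110:270,200:440];B=cs['pixels'][130:330,240:450]
cv2.imwrite('pics/fin.png',np.hstack([cv2.resize(A,(450,300)),cv2.resize(B,(315,300))])[:,:,::-1])
E
```

```text
[ 0.40815934 -0.1711559   0.17548271] [-0.87184631 -0.46749375  0.35993483]
top lid 898 [0.00841285 0.00134824 0.09935859] [ 0.64860128 -0.05059232  0.09935859]
top -0.07 handle end x [-0.0929 -0.0092] 78
top 0 handle end x [-0.0933 -0.0076] 79
top 0.07 handle end x [-0.0946 -0.0071] 80
side lid 923 [0.00657491 0.00197335 0.09801334] [ 0.64195979 -0.05575268  0.09801334]
side -0.07 handle end x [-0.0952 -0.009 ] 131
side 0 handle end x [-0.0973 -0.0102] 110
side 0.07 handle end x [-0.0971 -0.0108] 100
```

View pics/fin.png

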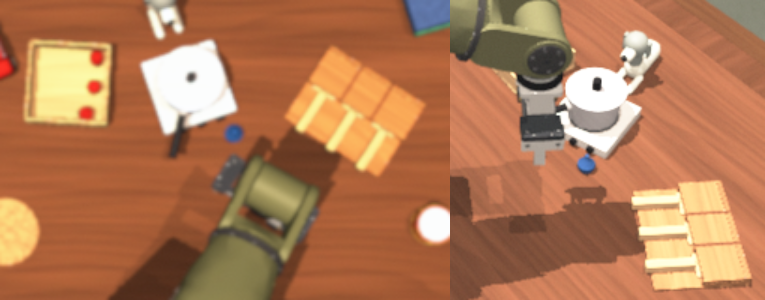

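The three tomatoes are in the crate at (97,58), (95,87) and (87,113). The lid sits level on the pan on the hotplate at (190,78). All three handles end at rack x of about -95 mm, as they should when fully home.

```bash
python3 -c "
from station import *
print(hand_in())"
```

```text
the job is handed in; nothing more can be done
None
```

The job is handed in, with no verdict returned: the last pictures show three tomatoes in the crate, the empty pan with its lid level on the hotplate, and all three turners fully home in the rack; the pan was nudged about 9 mm once, when the lid was set on the mat.

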